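# Set up the slide washer

## Robot

A 7-joint arm with a two-finger parallel gripper is mounted at the origin on the work surface. World frame = base frame: x ahead of the robot, y to its left, z up, the work surface at z = 0. Lengths are in m, angles in rad, forces in N, time in s.
With the tool pointing down it reaches from about 0.4 to 0.85 m from the base axis. Payload 10.4 kg.
Tool frame: the origin (TCP) lies at the very end of the fingers, on their centre line; the grasp point (between the pads) lies 19 mm behind it (manip.grip_point_offset is the distance from the TCP to the grasp point, in m); z points along the fingers, y is the line along which they close (so a half turn about z gives the same grasp; the last joint's range is limited). The gripper opens to 85 mm and grips with 20 to 120 N. Pads are 22 mm wide; open, the fingers measure 114 mm over their backs; the gripper's body (76 mm by 85 mm) begins 54 mm behind the grasp point. The pads swing forward as they close: fully open they stand 13 mm farther back than shut.
Start: joints at [1.099, 0.332, -0.065, 1.46, 0.022, 1.35, -0.088], TCP at [0.271, -0.563, 0.231] pointing down, gripper open.
Joint ranges: [-2.6, 2.6], [-0.5, 2.12], [-1.47, 1.34], [0.16, 2.42], [-1.27, 4.41], [0.06, 2.06], [-2.6, 2.6]. Speed limits (rad/s): [2.22, 2.22, 2.79, 2.79, 3.14, 3.14, 3.14].

## Interface

Orientations are given as a unit quaternion [x, y, z, w].
In Python, from workcell import manip gives the robot as it stands. The module is installed in compiled form; this text tells all that it offers.
- The arm moves only by the shell command python3 -m inch 'ROWS' [OPENING] [FORCE]. ROWS is JSON, a list of rows, each a list of 2 entries, a list of its own where there are three numbers: the shift along the tool's x, y, z each as a share of 0.08 m, from -1 to 1, then the turn, a rotation vector about the tool's x, y, z each as a share of 45 degrees, from -1 to 1. A call has exactly 10 rows; each row is the pose to reach, as a shift and turn from the pose commanded when the call began, along the tool's axes at that moment; what a row does not reach only later rows make up. A row lasts 1/10 s, in which the tool goes at most 50 mm and 8.59 degrees, less where a joint would pass 70% of its speed; a pose out of reach is approached as far as the arm can. A call with a number of a shift or a turn outside -1 to 1 is refused whole. A call with a gripper value outside its range is refused whole. OPENING is the opening, from 0 (shut) to 1 (fully open), set as the call begins (- or left out, the last holds). The fingers move at their own pace and stop on an object; FORCE is the grip in N (left out, the last holds). Time passes only in rows, so rows that repeat a pose let the fingers close, or fill a call up. It gives the time, the measured TCP pose, the force, the opening and the grip force at its end, in the units of the state.
- manip.get_obs(): the state, without advancing time (a new reading comes with each control period).
- manip.camera(name): name is "scene" or "top"; returns the picture (384x512x3 uint8, red, green, blue); there is no depth.
- manip.camera_params(name): a dict with "fov_y" (degrees; the focal length in pixels is half the picture's height over the tangent of half this angle, whatever the lens; pixels are square), "cx", "cy" (the principal point, pixels), "camera_from_world" (4x4, takes a point from world to camera coordinates). Camera axes: x right, y up, looking along -z (the intrinsics and any distortion apply to the point x, -y, -z); pixel columns grow to the right and rows downward; lengths in m; the calibration is good to about 2 mm. A picture is of the moment at which its call begins. camera_params takes no time and is no camera call.
- manip.hand_in(): hands the job in; it is judged then, once.
The state is a dict: "clock": time; "joint_pos": joint angles; "joint_velocities": joint speeds; "tau": joint torques, N m; "position": TCP position; "ee_rot": TCP orientation; "ft_force": force on the tool from outside, world axes, zero at the start; "torque": the same for the moment, N m; "grip_width": opening from 0.0 (shut) to 1.0 (fully open); "grasp_force": force on a finger pad.
Only numpy, scipy, OpenCV 4.12 (cv2) and the standard library are available. Lean on these libraries where they do the work, as an engineer would, in place of code of your own. Each camera call takes 0.05 s, during which the arm holds its last target. There are 200 camera calls.

## Task

Get the slide washer ready: take the dust cap off its spindle and leave it lying in the steel tray, fit the carousel disc on the spindle, turned so that its holes drop over the three studs and it sits fully home and flat, and hang every slide carrier on the bench astride the drip rail. Only when all of that is done, push the drive lever right over to on. Leave the bottles, jar, beaker and boxes standing about where they are.

Things in the scene. Friction and masses are not known exactly. Their poses are not given: they have to be found in the camera images.
- spindle_face (a point): Centre of the flat top of the washer's drive spindle: dark steel flange, 116 mm diameter, 48 mm above the bench, on a white box. On its axis a round spigot rises 32 mm above this face (24 mm diameter, last 7 mm tapered), with three studs around it. One stud lies along this point's +y; z is up. The dust cap hides it at the start. Stiff to turn (0.8 N m); no need to turn it.
- stud_tip (a point): Tip of one of the three equal steel studs on the spindle face, the one along +y of spindle_face. Studs: 9 mm diameter, 16 mm tall, last 5 mm tapered, 120 degrees apart on a circle of radius 38 mm about the spindle axis.
- disc_mid (a point): Loose aluminium carousel disc: spoked wheel, 132 mm diameter, 8 mm thick, with a bridge handle; 70 mm high, 0.35 kg. Point on its axis, 35 mm above its underside. Bore 30 mm; three through holes, 13 mm diameter, 120 degrees apart at radius 38 mm, one along this point's +y. Seated flat on the spindle face this point is 35 mm above it; if the holes are off the studs it stops 16 mm higher.
- disc_grip (a point): Middle of the disc's handle, over the disc's centre, 62 mm above the underside (27 mm above disc_mid). Straight bar along this point's x: 121 mm long, 14 mm wide in y, 16 mm high, on two posts near the rim; 46 mm free below it. The disc starts flat on the bench, handle up.
- cap_mid (a point): Loose grey dust cap resting on the spindle face at the start, covering spigot and studs: upside-down round cup, 100 mm diameter, 42 mm high, open below, with a round knob on top (26 mm diameter, 35 mm tall); 77 mm high, 0.12 kg. Point on its axis, 38 mm above its rim; the knob's middle is 22 mm above this point. Lifts straight off.
- tray_in (a point): Centre of the inner floor of a fixed shallow square steel tray, 140 x 140 mm outside, walls 5 mm thick and 28 mm high, floor 5 mm above the bench, sides along this point's x and y. Empty at the start; the place for the dust cap.
- rail_mid (a point): Middle of the axis of the fixed horizontal drip rail: round steel bar, 16 mm diameter, axis 80 mm above the bench, along this point's y between two posts (16 mm diameter, 87 mm tall) 170 mm either side of this point. Below it a shallow drip pan, 90 x 360 mm, 16 mm high.
- lever (a joint): Drive lever, in rad: 0 = off (as at the start), 1.0 = right over (on). It stays where it is left; light friction, about 1 N at the ball.
- lever_tip (a point): Centre of the black ball (26 mm diameter) at the end of the drive lever, which stands on a small block beside the washer box. The lever swings 0.5 rad either side of upright about a level axis 22 mm above the bench, 80 mm from the ball. Ball height 92 mm at the start, 102 mm midway, 92 mm at the end; it travels 77 mm towards +x of washer to switch on.
- washer: White washer box, fixed: 144 x 144 mm, 40 mm high; origin on the bench below the spindle axis. Its +x is the way the drive lever goes from off to on. The lever's block (70 x 50 mm, 25 mm high) is centred 125 mm along -y and 30 mm along -x from the origin.
- carrier1_mid (a point): Slide carrier, loose (2 to 4 alike present, absent ones read None): upside-down U of white plastic, 98 mm high, 0.2 kg, on its feet at the start. Point at its centre, 49 mm above the feet. Side plates 50 mm wide in y, gap of 34 mm between them in x; the gap runs along this point's y, which must lie along the rail to hang. Heavy flat feet, 78 mm over all in x, 64 mm in y, 8 mm high.
- carrier1_grip (a point): Middle of that carrier's grip fin, 78 mm above the feet (29 mm above its centre): steel, 10 mm thick in x, 36 mm wide in y, 40 mm high, on the bridge (46 mm in x) that joins the side plates (underside 50 mm, top 58 mm above the feet). Hung, the bridge lies on the bar and this point is 36 mm above the bar's axis.
- carrier2_mid (a point): Slide carrier, loose (2 to 4 alike present, absent ones read None): upside-down U of white plastic, 98 mm high, 0.2 kg, on its feet at the start. Point at its centre, 49 mm above the feet. Side plates 50 mm wide in y, gap of 34 mm between them in x; the gap runs along this point's y, which must lie along the rail to hang. Heavy flat feet, 78 mm over all in x, 64 mm in y, 8 mm high.
- carrier2_grip (a point): Middle of that carrier's grip fin, 78 mm above the feet (29 mm above its centre): steel, 10 mm thick in x, 36 mm wide in y, 40 mm high, on the bridge (46 mm in x) that joins the side plates (underside 50 mm, top 58 mm above the feet). Hung, the bridge lies on the bar and this point is 36 mm above the bar's axis.
- carrier3_mid (a point): Slide carrier, loose (2 to 4 alike present, absent ones read None): upside-down U of white plastic, 98 mm high, 0.2 kg, on its feet at the start. Point at its centre, 49 mm above the feet. Side plates 50 mm wide in y, gap of 34 mm between them in x; the gap runs along this point's y, which must lie along the rail to hang. Heavy flat feet, 78 mm over all in x, 64 mm in y, 8 mm high.
- carrier3_grip (a point): Middle of that carrier's grip fin, 78 mm above the feet (29 mm above its centre): steel, 10 mm thick in x, 36 mm wide in y, 40 mm high, on the bridge (46 mm in x) that joins the side plates (underside 50 mm, top 58 mm above the feet). Hung, the bridge lies on the bar and this point is 36 mm above the bar's axis.
- carrier4_mid (a point): Slide carrier, loose (2 to 4 alike present, absent ones read None): upside-down U of white plastic, 98 mm high, 0.2 kg, on its feet at the start. Point at its centre, 49 mm above the feet. Side plates 50 mm wide in y, gap of 34 mm between them in x; the gap runs along this point's y, which must lie along the rail to hang. Heavy flat feet, 78 mm over all in x, 64 mm in y, 8 mm high.
- carrier4_grip (a point): Middle of that carrier's grip fin, 78 mm above the feet (29 mm above its centre): steel, 10 mm thick in x, 36 mm wide in y, 40 mm high, on the bridge (46 mm in x) that joins the side plates (underside 50 mm, top 58 mm above the feet). Hung, the bridge lies on the bar and this point is 36 mm above the bar's axis.
- jar: Bystander, to be left alone: small amber jar, 40 mm diameter, 55 mm high; origin under its centre on the bench.
- bottle: Bystander, to be left alone: amber bottle, 64 mm diameter, 130 mm high; origin under its centre on the bench.
- bottle2: Bystander, to be left alone: clear bottle, 56 mm diameter, 120 mm high; origin under its centre on the bench.
- beaker: Bystander, to be left alone: glass beaker, 72 mm diameter, 90 mm high; origin under its centre on the bench.
- tipbox: Bystander, to be left alone: clear pipette-tip box, 90 x 120 x 50 mm; origin under its centre on the bench.
- slidebox: Bystander, to be left alone: wooden slide box, 90 x 170 x 33 mm; origin under its centre on the bench.
Things that resemble listed ones, but are neither listed nor needed, are in the scene too. Leave any purple look-alike of the part that bears carrier3_mid alone. Leave any blue look-alike of the part that bears carrier1_mid alone.

How it is judged:
By the outcome, as a careful person would: the job done as asked, in the order asked, and still so for the second after the job is handed in, with the robot touching nothing.
Of carrier1, carrier2, carrier3, carrier4 only 2 to 4 are there at a start; the rules pass over those that are not, and their reading is None.
At some moment in a run one of disc, carrier1, carrier2, carrier3, carrier4 may be knocked a few centimetres aside while the robot is not near it.
It also fails if it takes over 210 s, if anything falls off the work surface, if the arm or the gripper's body presses on something with over 40 N, if the wrist force passes 120 N, or if a joint passes its speed limit or range.

## Working session

There is one attempt and no reset: what is moved stays moved. The work goes in short steps, Python scripts to look and compute and a shell command to move; the robot and the scene stay as the last step left them, time stands still between calls to the robot, and variables do not carry over. Pictures are saved under pics/ and viewed, at most 14 in all, crops included, and the job is handed in when it is done.

```bash
mkdir -p pics
cat > h.py <<'E'
import numpy as np, cv2, sys
from workcell import manip
def params(n):
    p=manip.camera_params(n); f=192/np.tan(np.radians(p["fov_y"])/2)
    return p,f,np.array(p["camera_from_world"])
def ray(n,u,v):
    p,f,T=params(n); d=np.array([(u-p["cx"])/f,-(v-p["cy"])/f,-1.0])
    R=T[:3,:3]; return -R.T@T[:3,3], R.T@d
def on(n,u,v,z):
    o,d=ray(n,u,v); return o+d*(z-o[2])/d[2]
def px(n,P):
    p,f,T=params(n); c=T[:3,:3]@np.array(P)+T[:3,3]
    return np.array([p["cx"]+f*c[0]/-c[2], p["cy"]-f*c[1]/-c[2]])
def shot(n,name,crop=None,scale=1):
    im=manip.camera(n); cv2.imwrite(f"pics/{name}_full.png",im[...,::-1])
    if crop: x0,y0,x1,y1=crop; im=im[y0:y1,x0:x1]
    im=cv2.resize(im,None,fx=scale,fy=scale,interpolation=cv2.INTER_CUBIC)
    cv2.imwrite(f"pics/{name}.png",im[...,::-1])
E
python3 - <<'E'
from h import *
for n in("scene","top"):
    shot(n,n+"0",None,1.5)
    print(n,{k:(np.round(v,3).tolist() if k!="x" else v) for k,v in manip.camera_params(n).items()}, ray(n,256,192))
o=manip.get_obs(); print({k:np.round(v,3).tolist() for k,v in o.items()}, manip.grip_point_offset)
E
```

```text
scene {'fov_y': 48.516, 'cx': 250.143, 'cy': 195.822, 'camera_from_world': [[-0.794, 0.608, -0.015, 0.408], [-0.394, -0.495, 0.775, 0.159], [0.464, 0.621, 0.632, -1.733], [0.0, 0.0, 0.0, 1.0]]} (array([1.18980026, 0.90711346, 0.97801906]), array([-0.47801313, -0.61719906, -0.62517055]))
top {'fov_y': 49.471, 'cx': 263.449, 'cy': 194.855, 'camera_from_world': [[0.025, -0.999, 0.02, 0.011], [0.983, 0.029, 0.183, -0.53], [-0.184, 0.015, 0.983, -1.364], [0.0, 0.0, 0.0, 1.0]]} (array([0.26986144, 0.045957  , 1.43773221]), array([ 0.19001667,  0.00334392, -0.98196174]))
{'clock': 0.1, 'joint_pos': [1.099, 0.333, -0.065, 1.461, 0.022, 1.35, -0.089], 'joint_velocities': [-0.0, -0.002, -0.001, -0.002, 0.0, 0.0, 0.002], 'tau': [0.003, -62.675, 0.05, -39.243, 0.016, 0.007, 0.0], 'position': [0.271, -0.563, 0.231], 'ee_rot': [0.975, 0.223, -0.0, -0.001], 'ft_force': [-0.083, 0.067, 0.274], 'torque': [-0.067, 0.007, -0.008], 'grasp_force': 0.0, 'grip_width': 1.0} 0.0187
```

View pics/top0.png

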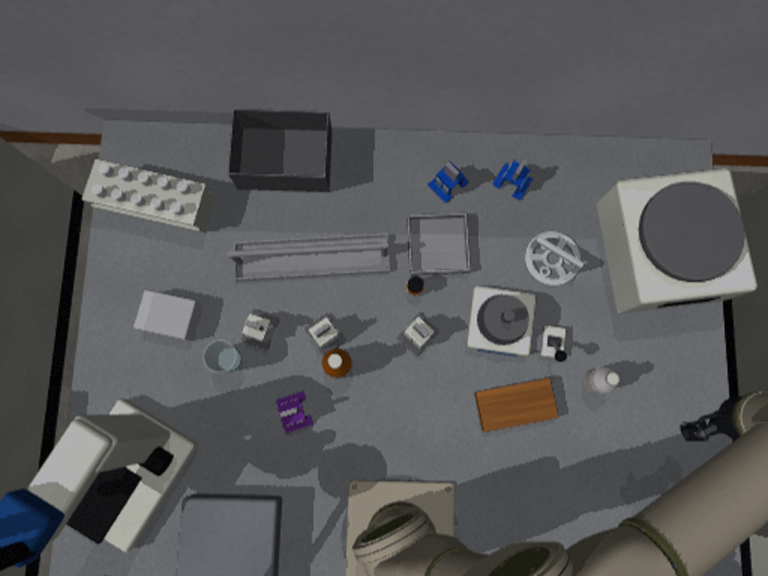

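View pics/scene0.png

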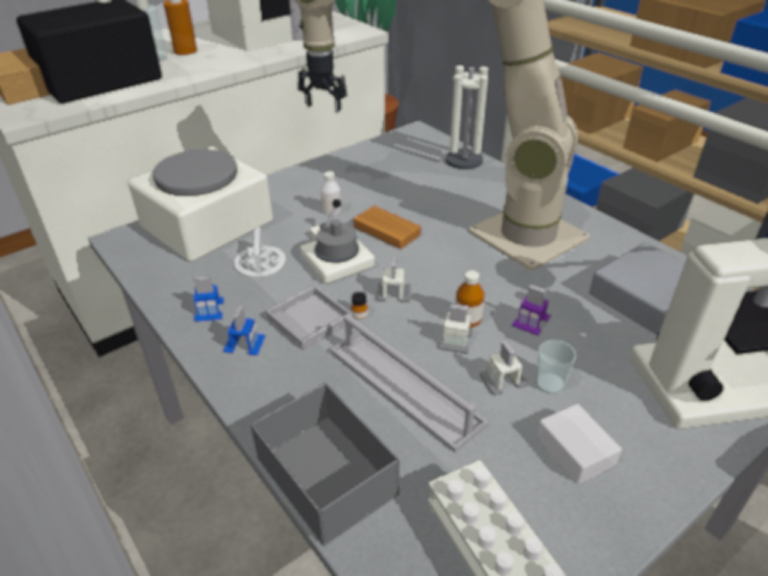

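The top view (1.5x px) shows these things:
- White carriers at (258,325), (323,332) and (420,333). The look-alikes are blue at (448,181) and (515,179), and purple at (294,411).
- Cap on the washer at (505,318). The large white box with a grey lid at (690,230) is a look-alike for the washer.
- Disc at (554,258) and tray at (439,243). The dark bin at (281,150) is a look-alike for the tray.
- Rail at (311,248) and lever ball at (560,355).

I choose the white carriers, the small washer, the spoked disc and the steel tray. Next I check them in a close crop.

Run:
```python
from h import *
im=cv2.imread("pics/top0_full.png")
im=cv2.imread("pics/top0_full.png")[135:265,145:405]; cv2.imwrite("pics/c1.png",cv2.resize(im,None,fx=3,fy=3,interpolation=cv2.INTER_CUBIC))
```

```text
(no output)
```

View pics/c1.png

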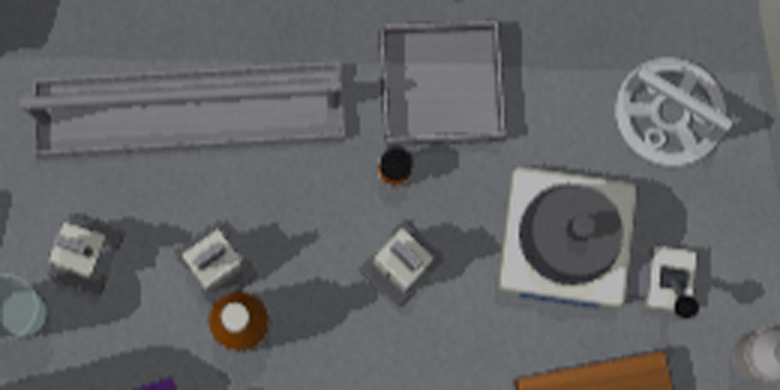

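The crop (3x, offset 145,135) confirms the choices:
- White carriers at (80,248), (212,258) and (403,257), each with a grey fin.
- Washer at (570,235), with the round cap knob near (583,225).
- Disc at (672,110), with its perpendicular hole boss at (655,138), lower left of the handle.
- Tray at (443,80), rail from (28,103) to (338,90), lever ball at (686,306).

Run:
```python
from h import *
im=cv2.imread("pics/top0_full.png"); hsv=cv2.cvtColor(im,cv2.COLOR_BGR2HSV)
big=cv2.resize(im,None,fx=4,fy=4,interpolation=cv2.INTER_CUBIC); hb=cv2.cvtColor(big,cv2.COLOR_BGR2HSV)
f=lambda u,v:((u+.5)/4-.5,(v+.5)/4-.5)
m=((hb[...,2]>150)&(hb[...,1]<45)).astype(np.uint8)
cs,_=cv2.findContours(m,cv2.RETR_EXTERNAL,cv2.CHAIN_APPROX_NONE)
for c in cs:
    a=cv2.contourArea(c); (x,y),(w,h),t=cv2.minAreaRect(c)
    if a>600 and 500<x<1700 and 560<y<1080:
        z=.058 if w*h<8000 else .040
        B=[on("top",*f(*p),z)[:2] for p in cv2.boxPoints(((x,y),(w,h),t))]
        e=B[1]-B[0]; g=B[2]-B[1]
        print("white px",np.round(f(x,y),1),"size",np.linalg.norm(e).round(3),np.linalg.norm(g).round(3),"z",z,"ctr",np.mean(B,0).round(4),"yaw e",np.degrees(np.arctan2(e[1],e[0])).round(1))
c=lambda u,v,z:print((u,v),z,on("top",145+(u+.5)/3-.5,135+(v+.5)/3-.5,z).round(4))
for a in [(583,225,.125),(572,234,.09),(28,103,.08),(338,90,.08),(672,110,.008),(443,80,.028),(686,306,.092),(235,318,.13),(397,165,.055)]: c(*a)
```

```text
white px [408.2 252. ] size 0.024 0.024 z 0.058 ctr [ 0.3496 -0.4583] yaw e -88.5
white px [222.8 240.4] size 0.027 0.028 z 0.058 ctr [0.3714 0.1555] yaw e -88.4
white px [368.5 227.5] size 0.066 0.047 z 0.058 ctr [ 0.4274 -0.328 ] yaw e -7.6
white px [168.6 221.3] size 0.019 0.049 z 0.058 ctr [0.4295 0.3374] yaw e -13.7
white px [214.9 220.6] size 0.049 0.045 z 0.058 ctr [0.436  0.1842] yaw e -52.2
white px [279.  220.6] size 0.046 0.048 z 0.058 ctr [ 0.4421 -0.0288] yaw e -41.3
white px [333.8 213.5] size 0.14 0.142 z 0.04 ctr [ 0.4745 -0.2157] yaw e -7.3
white px [364.  177.7] size 0.073 0.124 z 0.04 ctr [ 0.6018 -0.3207] yaw e -31.7
white px [375.3 163.3] size 0.045 0.12 z 0.058 ctr [ 0.6494 -0.3558] yaw e -30.4
(583, 225) 0.125 [ 0.4742 -0.2163  0.125 ]
(572, 234) 0.09 [ 0.4693 -0.2111  0.09  ]
(28, 103) 0.08 [0.6007 0.3929 0.08  ]
(338, 90) 0.08 [0.6262 0.0488 0.08  ]
(672, 110) 0.008 [ 0.6328 -0.3463  0.008 ]
(443, 80) 0.028 [ 0.6556 -0.0732  0.028 ]
(686, 306) 0.092 [ 0.394  -0.3338  0.092 ]
(235, 318) 0.13 [0.3652 0.1489 0.13  ]
(397, 165) 0.055 [ 0.5476 -0.0202  0.055 ]
```

Run:
```python
from h import *
im=cv2.imread("pics/scene0_full.png")
im=im[130:295,150:395]; cv2.imwrite("pics/c2.png",cv2.resize(im,None,fx=3.2,fy=3.2,interpolation=cv2.INTER_CUBIC))
```

```text
(no output)
```

View pics/c2.png

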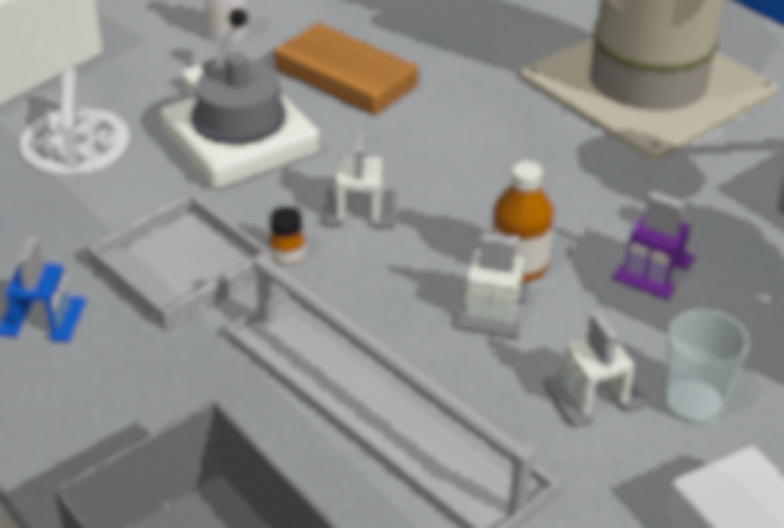

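```bash
cat >> h.py <<'E'
from scipy.spatial.transform import Rotation as Ro
def plan(*W):
    o=manip.get_obs(); p=np.array(o["position"]); R=Ro.from_quat(o["ee_rot"])
    for w in W:
        G=Ro.from_euler("z",w[3],degrees=True)*Ro.from_quat([1,0,0,0])
        d=R.inv().apply(np.array(w[:3])-p)/.08; t=np.degrees((R.inv()*G).as_rotvec())/45
        n=max(1,int(np.ceil(max(abs(d).max(),abs(t).max())-1e-6)))
        print(w,"n=",n,"each shift",(d/n).round(3),"turn",(t/n).round(3)); p=np.array(w[:3]);R=G
def st():
    o=manip.get_obs(); R=Ro.from_quat(o["ee_rot"]).as_matrix()
    print("t",round(o["clock"],2),"p",np.round(o["position"],4),"yaw",np.degrees(np.arctan2(R[1,0],R[0,0])).round(2),"tilt",np.degrees(np.arccos(-R[2,2])).round(2),"F",np.round(o["ft_force"],1),"w",round(o["grip_width"],3),"gf",round(o["grasp_force"],1),"q7",round(o["joint_pos"][6],2))
E
python3 -c "
from h import *
plan((.271,-.563,.231,0),(.474,-.2162,.2,0),(.474,-.2162,.098,0))"
```

```text
(0.271, -0.563, 0.231, 0) n= 1 each shift [-0.001  0.002 -0.005] turn [-0.002  0.     0.571]
(0.474, -0.2162, 0.2, 0) n= 5 each shift [ 0.507 -0.867  0.078] turn [0. 0. 0.]
(0.474, -0.2162, 0.098, 0) n= 2 each shift [0.    0.    0.638] turn [0. 0. 0.]
```

```bash
python3 -m inch '[[[0,0,0],[0,0,0.1]],[[0,0,0],[0,0,0.2]],[[0,0,0],[0,0,0.3]],[[0,0,0],[0,0,0.4]],[[0,0,0],[0,0,0.5]],[[0,0,0],[0,0,0.571]],[[0,0,0],[0,0,0.571]],[[0,0,0],[0,0,0.571]],[[0,0,0],[0,0,0.571]],[[0,0,0],[0,0,0.571]]]' 0.6 40
python3 -m inch '[[[0.1,-0.17,0.02],[0,0,0]],[[0.2,-0.34,0.03],[0,0,0]],[[0.3,-0.5,0.05],[0,0,0]],[[0.4,-0.7,0.07],[0,0,0]],[[0.5,-0.86,0.08],[0,0,0]],[[0.5,-0.87,0.08],[0,0,0]],[[0.5,-0.87,0.08],[0,0,0]],[[0.5,-0.87,0.08],[0,0,0]],[[0.5,-0.87,0.08],[0,0,0]],[[0.5,-0.87,0.08],[0,0,0]]]'; python3 -c "
from h import *
st();plan((.474,-.2162,.2,0),(.474,-.2162,.098,0))"
```

```text
clock: 1.1
position: [0.2712, -0.5631, 0.2313]
ee_rot: [1.0, 0.001, 0.0, -0.0]
ft_force: [0.3, -0.1, -0.4]
grip_width: 0.599
grasp_force: 0.0
clock: 2.1
position: [0.3107, -0.494, 0.2249]
ee_rot: [1.0, -0.0, -0.0, 0.0]
ft_force: [0.6, 1.0, -0.0]
grip_width: 0.601
grasp_force: 0.0
t 2.1 p [ 0.3107 -0.494   0.2249] yaw -0.04 tilt 0.01 F [ 0.6  1.  -0. ] w 0.601 gf 0.0 q7 -0.65
(0.474, -0.2162, 0.2, 0) n= 4 each shift [ 0.51  -0.868  0.078] turn [ 0.  0. -0.]
(0.474, -0.2162, 0.098, 0) n= 2 each shift [0.    0.    0.638] turn [0. 0. 0.]
```

```bash
python3 -m inch '[[[0.06,-0.1,0.01],[0,0,0]],[[0.12,-0.2,0.02],[0,0,0]],[[0.2,-0.32,0.03],[0,0,0]],[[0.28,-0.45,0.04],[0,0,0]],[[0.36,-0.6,0.05],[0,0,0]],[[0.44,-0.74,0.06],[0,0,0]],[[0.5,-0.87,0.07],[0,0,0]],[[0.58,-1,0.08],[0,0,0]],[[0.58,-1,0.08],[0,0,0]],[[0.58,-1,0.08],[0,0,0]]]'>/dev/null
python3 -m inch '[[[0.06,-0.1,0.01],[0,0,0]],[[0.12,-0.2,0.02],[0,0,0]],[[0.2,-0.32,0.03],[0,0,0]],[[0.28,-0.45,0.04],[0,0,0]],[[0.36,-0.6,0.05],[0,0,0]],[[0.44,-0.74,0.06],[0,0,0]],[[0.5,-0.87,0.07],[0,0,0]],[[0.58,-1,0.08],[0,0,0]],[[0.58,-1,0.08],[0,0,0]],[[0.58,-1,0.08],[0,0,0]]]'>/dev/null
python3 -m inch '[[[0.06,-0.1,0.01],[0,0,0]],[[0.12,-0.2,0.02],[0,0,0]],[[0.2,-0.32,0.03],[0,0,0]],[[0.28,-0.45,0.04],[0,0,0]],[[0.36,-0.6,0.05],[0,0,0]],[[0.44,-0.74,0.06],[0,0,0]],[[0.5,-0.87,0.07],[0,0,0]],[[0.58,-1,0.08],[0,0,0]],[[0.58,-1,0.08],[0,0,0]],[[0.58,-1,0.08],[0,0,0]]]'>/dev/null
python3 -m inch '[[[0.06,-0.1,0.01],[0,0,0]],[[0.12,-0.2,0.02],[0,0,0]],[[0.2,-0.32,0.04],[0,0,0]],[[0.25,-0.4,0.06],[0,0,0]],[[0.3,-0.472,0.08],[0,0,0]],[[0.3,-0.472,0.08],[0,0,0]],[[0.3,-0.472,0.08],[0,0,0]],[[0.3,-0.472,0.08],[0,0,0]],[[0.3,-0.472,0.08],[0,0,0]],[[0.3,-0.472,0.08],[0,0,0]]]'>/dev/null
python3 -c "
from h import *
st();plan((.474,-.2162,.098,0))
shot('scene','s1')
print(px('scene',(.474,-.2162,.125)),px('scene',(.474,-.2162,.19)))"
```

```text
t 6.1 p [ 0.4741 -0.216   0.1994] yaw -0.01 tilt 0.01 F [-0.2 -0.4 -0.1] w 0.597 gf 0.0 q7 -1.27
(0.474, -0.2162, 0.098, 0) n= 2 each shift [-0.001  0.001  0.634] turn [ 0. -0. -0.]
[222.5130947 147.9287595] [221.49390597 132.59181431]
```

```bash
python3 -m inch '[[[0,0,0.08],[0,0,0]],[[0,0,0.16],[0,0,0]],[[0,0,0.24],[0,0,0]],[[0,0,0.32],[0,0,0]],[[0,0,0.4],[0,0,0]],[[0,0,0.48],[0,0,0]],[[0,0,0.56],[0,0,0]],[[0,0,0.634],[0,0,0]],[[0,0,0.634],[0,0,0]],[[0,0,0.634],[0,0,0]]]' >/dev/null
python3 -m inch '[[[0,0,0.08],[0,0,0]],[[0,0,0.16],[0,0,0]],[[0,0,0.24],[0,0,0]],[[0,0,0.32],[0,0,0]],[[0,0,0.4],[0,0,0]],[[0,0,0.48],[0,0,0]],[[0,0,0.56],[0,0,0]],[[0,0,0.61],[0,0,0]],[[0,0,0.61],[0,0,0]],[[0,0,0.61],[0,0,0]]]'
python3 -m inch '[[[0,0,0],[0,0,0]],[[0,0,0],[0,0,0]],[[0,0,0],[0,0,0]],[[0,0,0],[0,0,0]],[[0,0,0],[0,0,0]],[[0,0,0],[0,0,0]],[[0,0,0],[0,0,0]],[[0,0,0],[0,0,0]],[[0,0,0],[0,0,0]],[[0,0,0],[0,0,0]]]' 0 40
python3 -c "
from h import *
im=cv2.imread('pics/top0_full.png'); big=cv2.resize(im,None,fx=4,fy=4,interpolation=cv2.INTER_CUBIC)
# tray rim outer: corners from crop
for a in [(382,28),(497,22),(505,135),(386,140)]: print(on('top',145+(a[0]+.5)/3-.5,135+(a[1]+.5)/3-.5,.028).round(4))
st()"
```

```text
clock: 8.15
position: [0.4744, -0.2157, 0.0999]
ee_rot: [1.0, 0.0, 0.0, 0.0]
ft_force: [0.2, -0.3, 0.2]
grip_width: 0.607
grasp_force: 0.0
clock: 9.15
position: [0.4746, -0.2159, 0.1003]
ee_rot: [1.0, 0.0, 0.0, 0.0]
ft_force: [-0.5, 0.1, 5.6]
grip_width: 0.289
grasp_force: 39.2
[ 7.165e-01 -6.000e-04  2.800e-02]
[ 0.7281 -0.1359  0.028 ]
[ 0.5921 -0.1459  0.028 ]
[ 0.582  -0.0082  0.028 ]
t 9.15 p [ 0.4746 -0.2159  0.1003] yaw 0.01 tilt 0.05 F [-0.5  0.1  5.6] w 0.289 gf 39.2 q7 -1.3
```

```bash
python3 -m inch '[[[0,0,-0.05],[0,0,0]],[[0,0,-0.12],[0,0,0]],[[0,0,-0.24],[0,0,0]],[[0,0,-0.36],[0,0,0]],[[0,0,-0.48],[0,0,0]],[[0,0,-0.6],[0,0,0]],[[0,0,-0.72],[0,0,0]],[[0,0,-0.84],[0,0,0]],[[0,0,-0.92],[0,0,0]],[[0,0,-1],[0,0,0]]]'
python3 -m inch '[[[0.05,-0.04,0],[0,0,0]],[[0.1,-0.08,0],[0,0,0]],[[0.2,-0.16,0],[0,0,0]],[[0.3,-0.24,0],[0,0,0]],[[0.4,-0.32,0],[0,0,0]],[[0.5,-0.4,0],[0,0,0]],[[0.6,-0.48,0],[0,0,0]],[[0.7,-0.56,0],[0,0,0]],[[0.8,-0.64,0],[0,0,0]],[[0.9,-0.716,0],[0,0,0]]]' >/dev/null
python3 -m inch '[[[0.1,-0.08,0],[0,0,0]],[[0.2,-0.16,0],[0,0,0]],[[0.3,-0.24,0],[0,0,0]],[[0.4,-0.32,0],[0,0,0]],[[0.5,-0.4,0],[0,0,0]],[[0.6,-0.48,0],[0,0,0]],[[0.7,-0.56,0],[0,0,0]],[[0.8,-0.64,0],[0,0,0]],[[0.87,-0.69,0],[0,0,0]],[[0.9,-0.716,0],[0,0,0]]]' >/dev/null
python3 -m inch '[[[0.1,-0.08,0],[0,0,0]],[[0.2,-0.16,0],[0,0,0]],[[0.3,-0.24,0],[0,0,0]],[[0.4,-0.32,0.05],[0,0,0]],[[0.45,-0.36,0.15],[0,0,0]],[[0.45,-0.36,0.25],[0,0,0]],[[0.45,-0.36,0.35],[0,0,0]],[[0.45,-0.36,0.45],[0,0,0]],[[0.45,-0.36,0.5],[0,0,0]],[[0.45,-0.36,0.5],[0,0,0]]]'
python3 -c "
from h import *
st();plan((.6547,-.0727,.06,0)); shot('top','t2',(145,100,405,265),3);shot('scene','s2')"
```

```text
clock: 10.15
position: [0.4743, -0.2157, 0.1804]
ee_rot: [1.0, 0.0, 0.0, 0.0]
ft_force: [0.9, -0.2, -0.9]
grip_width: 0.285
grasp_force: 39.3
clock: 13.15
position: [0.6537, -0.0726, 0.139]
ee_rot: [1.0, -0.0, -0.001, 0.0]
ft_force: [-0.1, 1.0, -1.3]
grip_width: 0.294
grasp_force: 39.3
t 13.15 p [ 0.6537 -0.0726  0.139 ] yaw -0.0 tilt 0.06 F [-0.1  1.  -1.3] w 0.294 gf 39.3 q7 -1.65
(0.6547, -0.0727, 0.06, 0) n= 1 each shift [0.013 0.001 0.988] turn [ 0.     0.001 -0.   ]
```

View pics/t2.png

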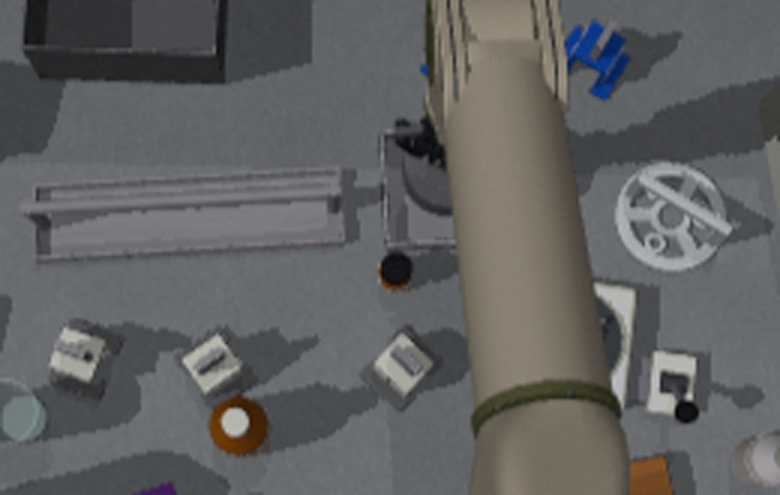

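The cap is held over the tray at (430,185), and the disc and carriers have not moved. I lower it and let go.

```bash
python3 -m inch '[[[0,0,0.12],[0,0,0]],[[0,0,0.24],[0,0,0]],[[0,0,0.36],[0,0,0]],[[0,0,0.48],[0,0,0]],[[0,0,0.6],[0,0,0]],[[0,0,0.7],[0,0,0]],[[0,0,0.8],[0,0,0]],[[0,0,0.9],[0,0,0]],[[0,0,0.98],[0,0,0]],[[0,0,0.98],[0,0,0]]]'
python3 -m inch '[[[0,0,0],[0,0,0]],[[0,0,0],[0,0,0]],[[0,0,0],[0,0,0]],[[0,0,0],[0,0,0]],[[0,0,0],[0,0,0]],[[0,0,-0.1],[0,0,0]],[[0,0,-0.3],[0,0,0]],[[0,0,-0.5],[0,0,0]],[[0,0,-0.75],[0,0,0]],[[0,0,-1],[0,0,0]]]' 0.6
python3 -c "
from h import *
st();plan((.62,-.3,.15,0))"
```

```text
clock: 14.25
position: [0.6537, -0.0723, 0.0603]
ee_rot: [1.0, 0.0, -0.001, -0.0]
ft_force: [0.1, -0.2, -1.8]
grip_width: 0.29
grasp_force: 39.3
clock: 15.25
position: [0.6546, -0.0722, 0.144]
ee_rot: [1.0, 0.0, 0.001, 0.0]
ft_force: [0.3, 0.3, -0.4]
grip_width: 0.603
grasp_force: 0.0
t 15.25 p [ 0.6546 -0.0722  0.144 ] yaw 0.02 tilt 0.09 F [ 0.3  0.3 -0.4] w 0.603 gf 0.0 q7 -1.65
(0.62, -0.3, 0.15, 0) n= 3 each shift [-0.144  0.949 -0.025] turn [ 0.    -0.001  0.   ]
```

Run:
```python
from h import *
im=cv2.imread("pics/t2_full.png"); big=cv2.resize(im,None,fx=4,fy=4,interpolation=cv2.INTER_CUBIC); hb=cv2.cvtColor(big,cv2.COLOR_BGR2HSV)
f=lambda u,v:((u+.5)/4-.5,(v+.5)/4-.5)
m=((hb[...,2]>138)&(hb[...,1]<45)).astype(np.uint8); m=cv2.morphologyEx(m,cv2.MORPH_CLOSE,np.ones((9,9),np.uint8))
cs,_=cv2.findContours(m,cv2.RETR_EXTERNAL,cv2.CHAIN_APPROX_NONE)
for c in cs:
    a=cv2.contourArea(c); (x,y),(w,h),t=cv2.minAreaRect(c)
    if a>1000 and 600<x<1200 and 840<y<930:
        B=[on("top",*f(*p),.058)[:2] for p in cv2.boxPoints(((x,y),(w,h),t))]
        e=B[1]-B[0]; g=B[2]-B[1]
        print("px",np.round(f(x,y),1),"size",np.linalg.norm(e).round(3),np.linalg.norm(g).round(3),"ctr",np.mean(B,0).round(4),"yaw e",np.degrees(np.arctan2(e[1],e[0])).round(1),"g",np.degrees(np.arctan2(g[1],g[0])).round(1))
a=cv2.resize(im[200:240,155:235],None,fx=8,fy=8,interpolation=cv2.INTER_CUBIC)
b=cv2.imread("pics/s2_full.png"); b=cv2.resize(b[215:265,290:350],None,fx=6,fy=6,interpolation=cv2.INTER_CUBIC)
o=np.zeros((max(a.shape[0],b.shape[0])+0,640,3),np.uint8)
o=np.vstack([a,np.hstack([b[:280],np.zeros((280,280,3),np.uint8)])]); cv2.imwrite("pics/c3.png",o)
```

```text
px [278.9 220.9] size 0.048 0.05 ctr [ 0.4412 -0.0283] yaw e -43.4 g -133.9
px [215.  220.7] size 0.05 0.046 ctr [0.4359 0.184 ] yaw e -52.6 g -142.9
px [169.8 217.4] size 0.047 0.05 ctr [0.4426 0.3342] yaw e -14.9 g -107.3
```

View pics/c3.png

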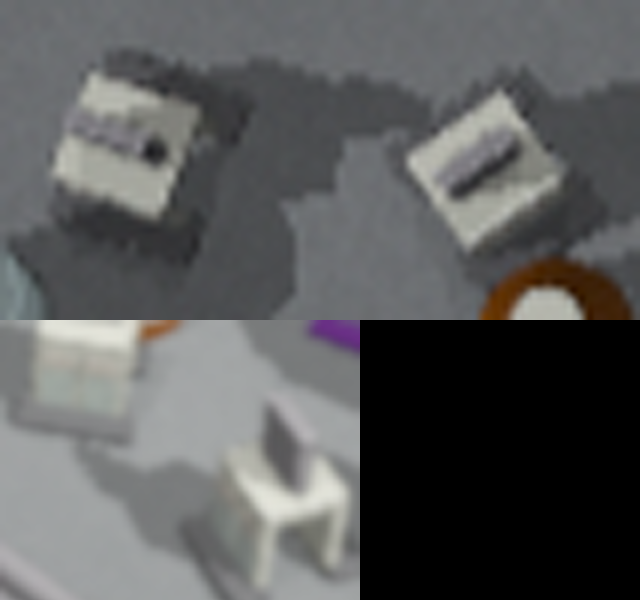

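A's bridge top is at crop (125,145) and B's at (485,170), each with its fin across it. Both sizes come out at about 47 x 50 mm, as expected. I take carrier A first; with the arm to the left, the spindle and disc will be in view.

```bash
python3 -c "
from h import *
plan((.6546,-.0722,.2,0),(.4426,.3342,.2,0),(.4426,.3342,.2,73.9),(.4426,.3342,.066,73.9))"
```

```text
(0.6546, -0.0722, 0.2, 0) n= 1 each shift [ 0.001 -0.    -0.701] turn [ 0.    -0.002  0.   ]
(0.4426, 0.3342, 0.2, 0) n= 6 each shift [-0.442 -0.847  0.   ] turn [0. 0. 0.]
(0.4426, 0.3342, 0.2, 73.9) n= 2 each shift [0. 0. 0.] turn [ 0.     0.    -0.821]
(0.4426, 0.3342, 0.066, 73.9) n= 2 each shift [0.    0.    0.838] turn [0. 0. 0.]
```

```bash
python3 -m inch '[[[-0.02,-0.04,-0.1],[0,0,0]],[[-0.05,-0.1,-0.25],[0,0,0]],[[-0.1,-0.2,-0.4],[0,0,0]],[[-0.16,-0.3,-0.5],[0,0,0]],[[-0.21,-0.4,-0.6],[0,0,0]],[[-0.26,-0.5,-0.7],[0,0,0]],[[-0.34,-0.65,-0.7],[0,0,0]],[[-0.42,-0.8,-0.7],[0,0,0]],[[-0.47,-0.9,-0.7],[0,0,0]],[[-0.522,-1,-0.7],[0,0,0]]]' 0.35 >/dev/null
python3 -m inch '[[[-0.05,-0.1,0],[0,0,0]],[[-0.1,-0.2,0],[0,0,0]],[[-0.16,-0.3,0],[0,0,0]],[[-0.21,-0.4,0],[0,0,0]],[[-0.26,-0.5,0],[0,0,0]],[[-0.31,-0.6,0],[0,0,0]],[[-0.37,-0.7,0],[0,0,0]],[[-0.42,-0.8,0],[0,0,0]],[[-0.47,-0.9,0],[0,0,0]],[[-0.522,-1,0],[0,0,0]]]' >/dev/null
python3 -m inch '[[[-0.05,-0.1,0],[0,0,0]],[[-0.1,-0.2,0],[0,0,0]],[[-0.16,-0.3,0],[0,0,0]],[[-0.21,-0.4,0],[0,0,0]],[[-0.26,-0.5,0],[0,0,0]],[[-0.31,-0.6,0],[0,0,0]],[[-0.37,-0.7,0],[0,0,0]],[[-0.42,-0.8,0],[0,0,0]],[[-0.47,-0.9,0],[0,0,0]],[[-0.522,-1,0],[0,0,0]]]' >/dev/null
python3 -m inch '[[[-0.05,-0.1,0],[0,0,0]],[[-0.1,-0.2,0],[0,0,0]],[[-0.16,-0.3,0],[0,0,0]],[[-0.21,-0.4,0],[0,0,0]],[[-0.26,-0.5,0],[0,0,0]],[[-0.31,-0.6,0],[0,0,0]],[[-0.37,-0.7,0],[0,0,0]],[[-0.42,-0.8,0],[0,0,0]],[[-0.47,-0.9,0],[0,0,0]],[[-0.522,-1,0],[0,0,0]]]' >/dev/null
python3 -m inch '[[[-0.05,-0.1,0],[0,0,-0.08]],[[-0.1,-0.2,0],[0,0,-0.16]],[[-0.16,-0.3,0],[0,0,-0.25]],[[-0.21,-0.4,0],[0,0,-0.35]],[[-0.26,-0.5,0],[0,0,-0.45]],[[-0.31,-0.6,0],[0,0,-0.55]],[[-0.37,-0.7,0],[0,0,-0.65]],[[-0.42,-0.8,0],[0,0,-0.75]],[[-0.47,-0.9,0],[0,0,-0.82]],[[-0.522,-1,0],[0,0,-0.82]]]'
python3 -c "
from h import *
st();plan((.4426,.3342,.2,73.9),(.4426,.3342,.066,73.9)); shot('top','t3',(270,140,400,240),6);shot('scene','s3')"
```

```text
clock: 20.25
position: [0.445, 0.3282, 0.1973]
ee_rot: [0.948, 0.317, -0.0, 0.0]
ft_force: [-0.4, 0.0, 0.7]
grip_width: 0.351
grasp_force: 0.0
t 20.25 p [0.445  0.3282 0.1973] yaw 36.96 tilt 0.0 F [-0.4  0.   0.7] w 0.351 gf 0.0 q7 -1.78
(0.4426, 0.3342, 0.2, 73.9) n= 1 each shift [ 0.021 -0.077 -0.033] turn [ 0.     0.    -0.821]
(0.4426, 0.3342, 0.066, 73.9) n= 2 each shift [0.    0.    0.838] turn [0. 0. 0.]
```

View pics/t3.png

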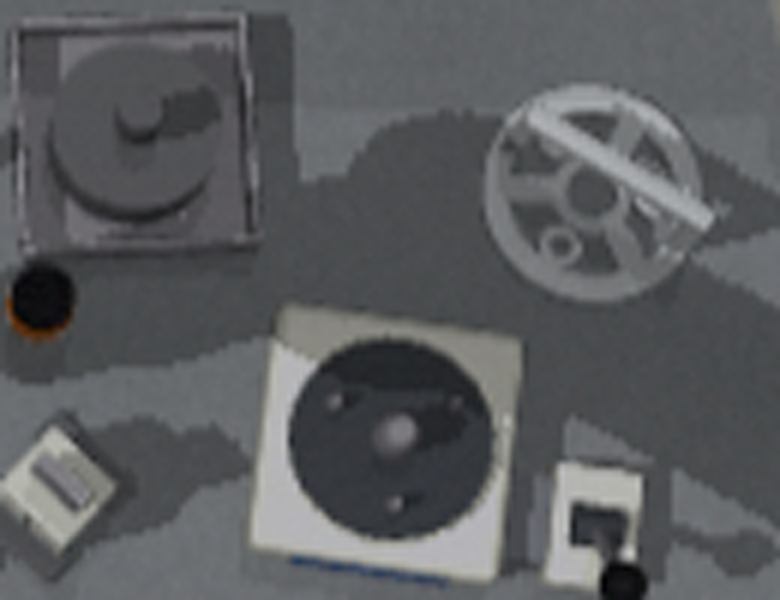

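The cap sits in the tray at (135,130). The spindle is bare: studs at (337,400), (455,405) and (397,502), spigot at (397,432). The disc hub is at (593,187), its +y hole at (560,245), and the handle runs from (535,118) to (712,218).

Run:
```python
from h import *
g=lambda x,y,z:on("top",270+(x+.5)/6-.5,140+(y+.5)/6-.5,z)
im=cv2.imread("pics/t3_full.png"); big=cv2.resize(im[140:240,270:400],None,fx=6,fy=6,interpolation=cv2.INTER_CUBIC); hb=cv2.cvtColor(big,cv2.COLOR_BGR2HSV); v=hb[...,2]
# flange: dark within washer
m=np.zeros(v.shape,np.uint8); m[320:550,275:505]=(v[320:550,275:505]<100); m=cv2.morphologyEx(m*255,cv2.MORPH_OPEN,np.ones((9,9)))
c=max(cv2.findContours(m,cv2.RETR_EXTERNAL,cv2.CHAIN_APPROX_NONE)[0],key=cv2.contourArea); c=cv2.convexHull(c)
e=cv2.fitEllipse(c); print("flange",e,g(*e[0],.048).round(4), "diam~",np.linalg.norm(g(e[0][0]-e[1][0]/2,e[0][1],.048)-g(e[0][0]+e[1][0]/2,e[0][1],.048)))
# studs: local bright centroids
def cen(x,y,r,z,n):
    w=v[y-r:y+r+1,x-r:x+r+1].astype(float); w=np.clip(w-np.percentile(w,60),0,None); Y,X=np.mgrid[y-r:y+r+1,x-r:x+r+1]
    cx,cy=(w*X).sum()/w.sum(),(w*Y).sum()/w.sum(); P=g(cx,cy,z); print(n,round(cx),round(cy),P.round(4)); return P
S=[cen(337,400,12,.062,"s"),cen(455,405,12,.062,"s"),cen(397,502,12,.062,"s")]; cen(395,434,24,.074,"spig")
C=np.mean(S,0); print("studs mean",C.round(4)); 
for s in S: d=(s-C)[:2]; print(np.linalg.norm(d).round(4),np.degrees(np.arctan2(d[1],d[0])).round(1))
# disc outer rim ellipse: bright
m=np.zeros(v.shape,np.uint8); m[75:310,475:760]=((v[75:310,475:760]>110)&(hb[75:310,475:760,1]<40)); 
c=max(cv2.findContours(m*255,cv2.RETR_EXTERNAL,cv2.CHAIN_APPROX_NONE)[0],key=cv2.contourArea)[:,0]
b=c[(c[:,0]<600)|(c[:,1]>240)]; b=b[(b[:,1]>140)]
e=cv2.fitEllipse(b.astype(np.float32)); print("rim",e,g(*e[0],.006).round(4))
H=g(560,245,.008)
a,b2=g(535,118,.07),g(712,218,.07); print("bar",a.round(4),b2.round(4),np.linalg.norm(a-b2).round(4),"mid",((a+b2)/2).round(4),np.degrees(np.arctan2(*(a-b2)[[1,0]])).round(1))
print("hub",g(593,187,.008).round(4),"hole",H.round(4))
D=g(*e[0],.006); d=(H-D)[:2]; print("hole r",np.linalg.norm(d),np.degrees(np.arctan2(d[1],d[0])))
m=((v>150)&(hb[...,1]<45)).astype(np.uint8); m[:85]=0; m[300:]=0; m[:,:500]=0
for c in cv2.findContours(m,cv2.RETR_EXTERNAL,cv2.CHAIN_APPROX_NONE)[0]:
    if cv2.contourArea(c)>500: print(cv2.minAreaRect(c))
```

```text
flange ((391.598876953125, 438.1272888183594), (202.25648498535156, 207.7369384765625), 125.29988098144531) [ 0.4757 -0.2175  0.048 ] diam~ 0.11426653177672565
s 334 401 [ 0.4938 -0.183   0.062 ]
s 457 403 [ 0.4946 -0.2516  0.062 ]
s 395 503 [ 0.4372 -0.2165  0.062 ]
spig 399 432 [ 0.4757 -0.2168  0.074 ]
studs mean [ 0.4752 -0.217   0.062 ]
0.0388 61.3
0.0396 -60.7
0.038 179.2
rim ((612.3853759765625, 204.81405639648438), (58.52610778808594, 160.899169921875), 121.33174133300781) [ 0.6249 -0.3573  0.006 ]
bar [ 0.6584 -0.2962  0.07  ] [ 0.6031 -0.3956  0.07  ] 0.1138 mid [ 0.6308 -0.3459  0.07  ] 60.9
hub [ 0.6349 -0.3454  0.008 ] hole [ 0.5992 -0.3252  0.008 ]
hole r 0.041131216095698656 128.738071943577
((633.7491455078125, 142.23260498046875), (210.93641662597656, 76.43911743164062), 30.77404022216797)
```

```bash
python3 -m inch '[[[0.02,-0.07,-0.03],[0,0,-0.08]],[[0.02,-0.07,-0.03],[0,0,-0.18]],[[0.02,-0.07,-0.03],[0,0,-0.28]],[[0.02,-0.07,-0.03],[0,0,-0.4]],[[0.02,-0.07,-0.03],[0,0,-0.5]],[[0.02,-0.07,-0.03],[0,0,-0.6]],[[0.02,-0.07,-0.03],[0,0,-0.7]],[[0.02,-0.07,-0.03],[0,0,-0.82]],[[0.02,-0.07,-0.03],[0,0,-0.82]],[[0.02,-0.07,-0.03],[0,0,-0.82]]]'
python3 -c "
from h import *
st();plan((.4426,.3342,.066,73.9))"
```

```text
clock: 21.35
position: [0.4434, 0.3329, 0.1997]
ee_rot: [0.801, 0.599, -0.0, 0.0]
ft_force: [0.6, 0.1, -0.5]
grip_width: 0.351
grasp_force: 0.0
t 21.35 p [0.4434 0.3329 0.1997] yaw 73.59 tilt 0.01 F [ 0.6  0.1 -0.5] w 0.351 gf 0.0 q7 -1.17
(0.4426, 0.3342, 0.066, 73.9) n= 2 each shift [ 0.007 -0.007  0.836] turn [ 0.     0.    -0.003]
```

```bash
python3 -m inch '[[[0,0,0.1],[0,0,0]],[[0,0,0.2],[0,0,0]],[[0,0,0.3],[0,0,0]],[[0,0,0.4],[0,0,0]],[[0,0,0.5],[0,0,0]],[[0,0,0.6],[0,0,0]],[[0,0,0.7],[0,0,0]],[[0,0,0.8],[0,0,0]],[[0,0,0.84],[0,0,0]],[[0,0,0.84],[0,0,0]]]' >/dev/null
python3 -m inch '[[[0,0,0.1],[0,0,0]],[[0,0,0.2],[0,0,0]],[[0,0,0.3],[0,0,0]],[[0,0,0.4],[0,0,0]],[[0,0,0.5],[0,0,0]],[[0,0,0.6],[0,0,0]],[[0,0,0.7],[0,0,0]],[[0,0,0.8],[0,0,0]],[[0,0,0.83],[0,0,0]],[[0,0,0.83],[0,0,0]]]'
python3 -m inch '[[[0,0,0],[0,0,0]],[[0,0,0],[0,0,0]],[[0,0,0],[0,0,0]],[[0,0,0],[0,0,0]],[[0,0,0],[0,0,0]],[[0,0,0],[0,0,0]],[[0,0,0],[0,0,0]],[[0,0,0],[0,0,0]],[[0,0,0],[0,0,0]],[[0,0,0],[0,0,0]]]' 0 50
python3 -c "
from h import *
st()
u=np.array([-.0255,.344])/np.hypot(.0255,.344); M=np.array([.6135,.221]);T=M+.1*u;print(T,np.degrees(np.arctan2(u[1],u[0])))
o=manip.get_obs()['position']
plan((o[0],o[1],.18,73.9),(o[0],o[1],.18,94.2),(T[0],T[1],.18,94.2),(T[0],T[1],.104,94.2))"
```

```text
clock: 23.35
position: [0.4431, 0.333, 0.0658]
ee_rot: [0.8, 0.601, -0.0, -0.0]
ft_force: [-0.4, -0.7, 0.5]
grip_width: 0.351
grasp_force: 0.0
clock: 24.35
position: [0.4435, 0.3333, 0.0666]
ee_rot: [0.8, 0.601, 0.0, 0.0]
ft_force: [-0.5, 0.3, 5.2]
grip_width: 0.114
grasp_force: 49.4
t 24.35 p [0.4435 0.3333 0.0666] yaw 73.82 tilt 0.05 F [-0.5  0.3  5.2] w 0.114 gf 49.4 q7 -1.26
[0.60610749 0.32072638] 94.23946235337185
(np.float64(0.44353529635177347), np.float64(0.3333393873375985), 0.18, 73.9) n= 2 each shift [ 0.     0.    -0.709] turn [ 0.    -0.    -0.001]
(np.float64(0.44353529635177347), np.float64(0.3333393873375985), 0.18, 94.2) n= 1 each shift [0. 0. 0.] turn [ 0.     0.    -0.451]
(np.float64(0.6061074921949325), np.float64(0.3207263798016955), 0.18, 94.2) n= 3 each shift [-0.102  0.672  0.   ] turn [0. 0. 0.]
(np.float64(0.6061074921949325), np.float64(0.3207263798016955), 0.104, 94.2) n= 1 each shift [0.   0.   0.95] turn [0. 0. 0.]
```

```bash
python3 -m inch '[[[0,0,-0.05],[0,0,0]],[[0,0,-0.12],[0,0,0]],[[0,0,-0.24],[0,0,0]],[[0,0,-0.36],[0,0,0]],[[0,0,-0.48],[0,0,0]],[[0,0,-0.6],[0,0,0]],[[0,0,-0.72],[0,0,0]],[[0,0,-0.84],[0,0,0]],[[0,0,-0.94],[0,0,0]],[[0,0,-1],[0,0,0]]]' >/dev/null
python3 -m inch '[[[0,0,-0.1],[0,0,-0.05]],[[0,0,-0.2],[0,0,-0.1]],[[0,0,-0.3],[0,0,-0.16]],[[0,0,-0.4],[0,0,-0.22]],[[0,0,-0.42],[0,0,-0.28]],[[0,0,-0.42],[0,0,-0.34]],[[0,0,-0.42],[0,0,-0.4]],[[0,0,-0.42],[0,0,-0.45]],[[0,0,-0.42],[0,0,-0.45]],[[0,0,-0.42],[0,0,-0.45]]]' >/dev/null
python3 -m inch '[[[-0.01,0.06,0],[0,0,0]],[[-0.02,0.15,0],[0,0,0]],[[-0.04,0.25,0],[0,0,0]],[[-0.05,0.36,0],[0,0,0]],[[-0.07,0.47,0],[0,0,0]],[[-0.09,0.58,0],[0,0,0]],[[-0.1,0.69,0],[0,0,0]],[[-0.12,0.8,0],[0,0,0]],[[-0.14,0.9,0],[0,0,0]],[[-0.15,1,0],[0,0,0]]]' >/dev/null
python3 -m inch '[[[-0.01,0.1,0],[0,0,0]],[[-0.02,0.2,0],[0,0,0]],[[-0.04,0.3,0],[0,0,0]],[[-0.05,0.4,0],[0,0,0]],[[-0.07,0.5,0],[0,0,0]],[[-0.09,0.6,0],[0,0,0]],[[-0.1,0.7,0],[0,0,0]],[[-0.12,0.83,0],[0,0,0]],[[-0.14,0.95,0],[0,0,0]],[[-0.15,1,0],[0,0,0]]]'
python3 -c "
from h import *
st();plan((.6061,.3207,.104,94.2)); shot('top','t4',(130,120,310,220),4);shot('scene','s4')"
```

```text
clock: 28.35
position: [0.6057, 0.32, 0.1795]
ee_rot: [0.682, 0.731, -0.0, 0.0]
ft_force: [0.2, 1.1, -1.9]
grip_width: 0.109
grasp_force: 48.6
t 28.35 p [0.6057 0.32   0.1795] yaw 94.01 tilt 0.01 F [ 0.2  1.1 -1.9] w 0.109 gf 48.6 q7 -0.72
(0.6061, 0.3207, 0.104, 94.2) n= 1 each shift [0.008 0.005 0.944] turn [ 0.     0.    -0.004]
```

Run:
```python
from h import *
a=cv2.imread("pics/t4.png"); b=cv2.imread("pics/s4_full.png")[190:300,200:340]; b=cv2.resize(b,None,fx=2,fy=2)
c=np.zeros((400,720,3),np.uint8); c[:,:]=a[:400,:720]; b=b[:200]; c[200:400,440:720]=b; cv2.imwrite("pics/c4.png",c)
# straight line check of rail in original top
im=cv2.imread("pics/top0_full.png"); 
print(px("top",(.6007,.3929,.08)),px("top",(.6262,.0488,.08)))
```

```text
[153.98643567 169.01387879] [257.33028385 164.66614708]
```

View pics/c4.png

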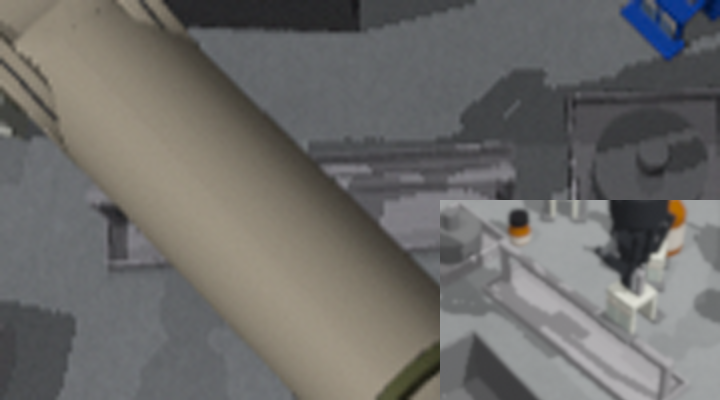

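The carrier is held above the rail, at (632,300) in the inset. Before lowering, I check the rail line against the scene view.

Run:
```python
from h import *
print(px("scene",(.6007,.3929,.087)),"seen 312.5 271", px("scene",(.6262,.0488,.087)),"seen 232.8 213.7")
im=cv2.imread("pics/top0_full.png").astype(int).sum(2)
# rail row profile at columns
for u in (175,205,235):
    print(u,px("top",(0,0,0))[0]*0, im[155:178,u].tolist())
```

```text
[312.30594976 271.12814963] seen 312.5 271 [231.04343655 209.66273669] seen 232.8 213.7
175 0.0 [325, 320, 323, 319, 329, 354, 278, 260, 317, 350, 311, 322, 366, 368, 310, 249, 253, 260, 335, 373, 369, 362, 357]
205 0.0 [314, 325, 328, 341, 298, 257, 307, 356, 371, 330, 350, 375, 331, 253, 251, 341, 372, 369, 366, 368, 368, 362, 352]
235 0.0 [297, 321, 330, 254, 302, 370, 373, 318, 333, 371, 352, 285, 258, 346, 373, 373, 373, 365, 371, 368, 373, 368, 346]
```

```bash
python3 -m inch '[[[0,0.03,0.1],[0,0,0]],[[0,0.03,0.2],[0,0,0]],[[0,0.03,0.3],[0,0,0]],[[0,0.03,0.4],[0,0,0]],[[0,0.03,0.5],[0,0,0]],[[0,0.03,0.6],[0,0,0]],[[0,0.03,0.6],[0,0,0]],[[0,0.03,0.6],[0,0,0]],[[0,0.03,0.6],[0,0,0]],[[0,0.03,0.6],[0,0,0]]]'
python3 -m inch '[[[0,0,0.05],[0,0,0]],[[0,0,0.1],[0,0,0]],[[0,0,0.15],[0,0,0]],[[0,0,0.2],[0,0,0]],[[0,0,0.25],[0,0,0]],[[0,0,0.28],[0,0,0]],[[0,0,0.31],[0,0,0]],[[0,0,0.33],[0,0,0]],[[0,0,0.33],[0,0,0]],[[0,0,0.33],[0,0,0]]]'
```

```text
clock: 29.45
position: [0.6071, 0.3208, 0.1323]
ee_rot: [0.682, 0.732, 0.0, 0.0]
ft_force: [0.0, 0.7, -2.6]
grip_width: 0.108
grasp_force: 48.5
clock: 30.45
position: [0.607, 0.3207, 0.1055]
ee_rot: [0.682, 0.732, 0.0, 0.0]
ft_force: [-0.4, -0.3, -1.9]
grip_width: 0.109
grasp_force: 48.6
```

```bash
python3 -m inch '[[[0,0,0.01],[0,0,0]],[[0,0,0.01],[0,0,0]],[[0,0,0.01],[0,0,0]],[[0,0,0.01],[0,0,0]],[[0,0,0],[0,0,0]],[[0,0,-0.15],[0,0,0]],[[0,0,-0.35],[0,0,0]],[[0,0,-0.55],[0,0,0]],[[0,0,-0.78],[0,0,0]],[[0,0,-1],[0,0,0]]]' 0.35
python3 -c "
from h import *
st();shot('scene','s5',(190,170,350,290),5)
plan((.607,.3207,.2,94.2),(.4359,.184,.2,94.2),(.4359,.184,.2,127.6),(.4359,.184,.066,127.6))"
```

```text
clock: 31.45
position: [0.6072, 0.321, 0.188]
ee_rot: [0.682, 0.732, 0.001, 0.0]
ft_force: [0.2, 0.4, 0.3]
grip_width: 0.349
grasp_force: 0.0
t 31.45 p [0.6072 0.321  0.188 ] yaw 94.07 tilt 0.1 F [0.2 0.4 0.3] w 0.349 gf 0.0 q7 -0.72
(0.607, 0.3207, 0.2, 94.2) n= 1 each shift [-0.012 -0.013 -0.108] turn [ 0.007 -0.003 -0.003]
(0.4359, 0.184, 0.2, 94.2) n= 3 each shift [-0.516 -0.753  0.   ] turn [0. 0. 0.]
(0.4359, 0.184, 0.2, 127.6) n= 1 each shift [0. 0. 0.] turn [ 0.     0.    -0.742]
(0.4359, 0.184, 0.066, 127.6) n= 2 each shift [0.    0.    0.838] turn [0. 0. 0.]
```

View pics/s5.png

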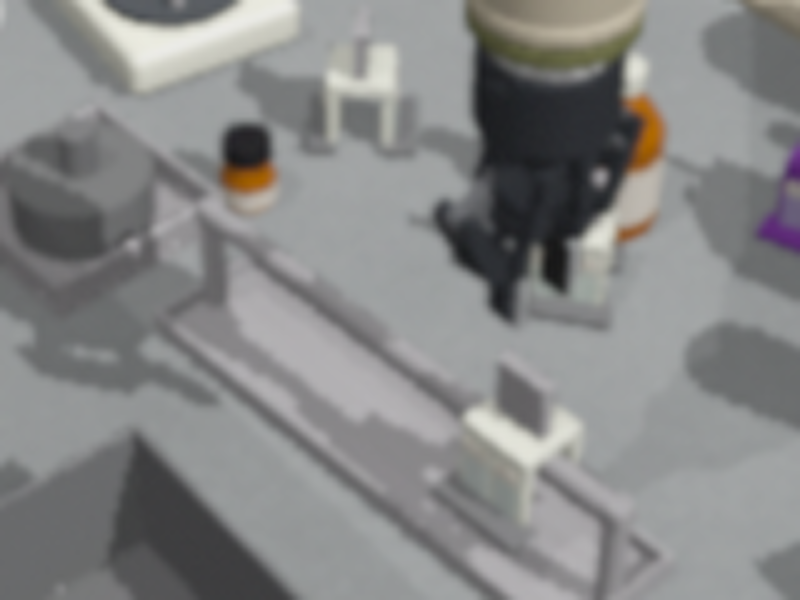

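Carrier A hangs astride the rail at (520,440); B and C are in place, at (575,270) and (365,100). I move to B.

```bash
python3 -m inch '[[[0,0,-0.1],[0,0,0]],[[-0.05,-0.08,-0.15],[0,0,0]],[[-0.13,-0.2,-0.15],[0,0,0]],[[-0.21,-0.32,-0.15],[0,0,0]],[[-0.3,-0.45,-0.15],[0,0,0]],[[-0.39,-0.58,-0.15],[0,0,0]],[[-0.47,-0.7,-0.15],[0,0,0]],[[-0.55,-0.82,-0.15],[0,0,0]],[[-0.61,-0.92,-0.15],[0,0,0]],[[-0.68,-1,-0.15],[0,0,0]]]' >/dev/null
python3 -m inch '[[[-0.07,-0.1,0],[0,0,0]],[[-0.13,-0.2,0],[0,0,0]],[[-0.2,-0.3,0],[0,0,0]],[[-0.27,-0.4,0],[0,0,0]],[[-0.34,-0.5,0],[0,0,0]],[[-0.41,-0.6,0],[0,0,0]],[[-0.48,-0.7,0],[0,0,0]],[[-0.55,-0.8,0],[0,0,0]],[[-0.62,-0.9,0],[0,0,0]],[[-0.68,-1,0],[0,0,0]]]' >/dev/null
python3 -m inch '[[[-0.05,-0.06,0],[0,0,-0.05]],[[-0.1,-0.12,0],[0,0,-0.14]],[[-0.15,-0.18,0],[0,0,-0.24]],[[-0.19,-0.24,0],[0,0,-0.34]],[[-0.19,-0.26,0],[0,0,-0.44]],[[-0.19,-0.26,0],[0,0,-0.54]],[[-0.19,-0.26,0],[0,0,-0.64]],[[-0.19,-0.26,0],[0,0,-0.742]],[[-0.19,-0.26,0],[0,0,-0.742]],[[-0.19,-0.26,0],[0,0,-0.742]]]'
python3 -c "
from h import *
st();shot('scene','s6');shot('top','t6')
plan((.4359,.184,.066,127.6))
a=cv2.imread('pics/s6_full.png')[160:290,190:390];b=cv2.imread('pics/t6_full.png')[140:265,190:390]
cv2.imwrite('pics/c6.png',cv2.resize(np.vstack([a,b]),None,fx=2.3,fy=2.3,interpolation=cv2.INTER_CUBIC))"
```

```text
clock: 34.5
position: [0.4352, 0.184, 0.1974]
ee_rot: [0.444, 0.896, -0.0, 0.0]
ft_force: [-0.2, 0.0, 0.2]
grip_width: 0.351
grasp_force: 0.0
t 34.5 p [0.4352 0.184  0.1974] yaw 127.32 tilt 0.02 F [-0.2  0.   0.2] w 0.351 gf 0.0 q7 0.11
(0.4359, 0.184, 0.066, 127.6) n= 2 each shift [-0.003  0.003  0.821] turn [ 0.     0.    -0.003]
```

View pics/c6.png

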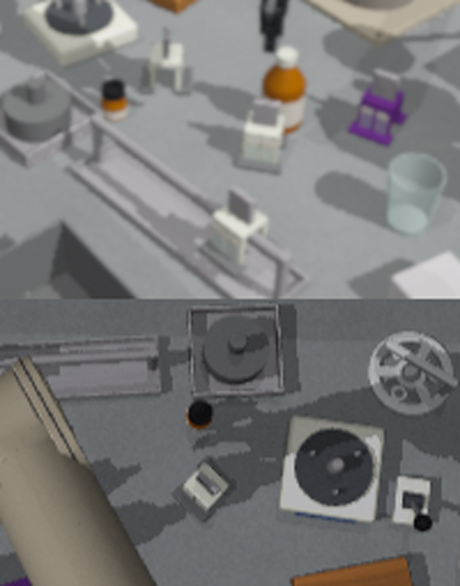

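```bash
python3 -c "
from h import *
print(px('scene',(.4359,.184,.098)),'seen fin top ~',190+268/2.3,160+102/2.3, px('scene',(.4352,.184,.1974)),'seen tip',190+271/2.3,160+48/2.3)"
python3 -m inch '[[[0,0,0.1],[0,0,0]],[[0,0,0.2],[0,0,0]],[[0,0,0.3],[0,0,0]],[[0,0,0.4],[0,0,0]],[[0,0,0.4],[0,0,0]],[[0,0,0.4],[0,0,0]],[[0,0,0.4],[0,0,0]],[[0,0,0.4],[0,0,0]],[[0,0,0.4],[0,0,0]],[[0,0,0.4],[0,0,0]]]'
```

```text
[304.31363905 204.47938033] seen fin top ~ 306.5217391304348 204.34782608695653 [306.61703619 179.41146009] seen tip 307.82608695652175 180.8695652173913
clock: 35.6
position: [0.4355, 0.1842, 0.1655]
ee_rot: [0.443, 0.897, 0.0, 0.0]
ft_force: [-0.3, -0.6, -0.0]
grip_width: 0.35
grasp_force: 0.0
```

```bash
python3 -m inch '[[[0,0,0.12],[0,0,0]],[[0,0,0.24],[0,0,0]],[[0,0,0.36],[0,0,0]],[[0,0,0.48],[0,0,0]],[[0,0,0.6],[0,0,0]],[[0,0,0.7],[0,0,0]],[[0,0,0.8],[0,0,0]],[[0,0,0.88],[0,0,0]],[[0,0,0.95],[0,0,0]],[[0,0,1],[0,0,0]]]'
python3 -m inch '[[[0,0,0.08],[0,0,0]],[[0,0,0.16],[0,0,0]],[[0,0,0.24],[0,0,0]],[[0,0,0.24],[0,0,0]],[[0,0,0.24],[0,0,0]],[[0,0,0.24],[0,0,0]],[[0,0,0.24],[0,0,0]],[[0,0,0.24],[0,0,0]],[[0,0,0.24],[0,0,0]],[[0,0,0.24],[0,0,0]]]'
python3 -m inch '[[[0,0,0],[0,0,0]],[[0,0,0],[0,0,0]],[[0,0,0],[0,0,0]],[[0,0,0],[0,0,0]],[[0,0,0],[0,0,0]],[[0,0,0],[0,0,0]],[[0,0,0],[0,0,0]],[[0,0,0],[0,0,0]],[[0,0,0],[0,0,0]],[[0,0,0],[0,0,0]]]' 0 50
python3 -c "
from h import *
st()
T=(.6148,.2207)
o=manip.get_obs()['position']
plan((o[0],o[1],.18,127.3),(o[0],o[1],.18,94.2),(T[0],T[1],.18,94.2),(T[0],T[1],.104,94.2))"
```

```text
clock: 36.6
position: [0.4353, 0.1842, 0.0849]
ee_rot: [0.443, 0.897, -0.0, -0.0]
ft_force: [0.2, -0.2, 0.0]
grip_width: 0.349
grasp_force: 0.0
clock: 37.6
position: [0.4354, 0.1841, 0.0662]
ee_rot: [0.443, 0.897, 0.0, 0.0]
ft_force: [-0.9, -0.1, -0.2]
grip_width: 0.347
grasp_force: 0.0
clock: 38.6
position: [0.4354, 0.1842, 0.0662]
ee_rot: [0.443, 0.897, 0.0, 0.0]
ft_force: [0.3, 0.1, 0.5]
grip_width: 0.108
grasp_force: 50.8
t 38.6 p [0.4354 0.1842 0.0662] yaw 127.46 tilt 0.01 F [0.3 0.1 0.5] w 0.108 gf 50.8 q7 -0.04
(np.float64(0.4354391448861706), np.float64(0.18418181031969766), 0.18, 127.3) n= 2 each shift [-0.     0.    -0.711] turn [0.    0.    0.002]
(np.float64(0.4354391448861706), np.float64(0.18418181031969766), 0.18, 94.2) n= 1 each shift [0. 0. 0.] turn [0.    0.    0.736]
(0.6148, 0.2207, 0.18, 94.2) n= 3 each shift [0.097 0.756 0.   ] turn [0. 0. 0.]
(0.6148, 0.2207, 0.104, 94.2) n= 1 each shift [0.   0.   0.95] turn [0. 0. 0.]
```

```bash
python3 -m inch '[[[0,0,-0.05],[0,0,0]],[[0,0,-0.12],[0,0,0]],[[0,0,-0.24],[0,0,0]],[[0,0,-0.36],[0,0,0]],[[0,0,-0.48],[0,0,0]],[[0,0,-0.6],[0,0,0]],[[0,0,-0.72],[0,0,0]],[[0,0,-0.84],[0,0,0]],[[0,0,-0.94],[0,0,0]],[[0,0,-1],[0,0,0]]]' >/dev/null
python3 -m inch '[[[0,0,-0.1],[0,0,0.07]],[[0,0,-0.2],[0,0,0.16]],[[0,0,-0.3],[0,0,0.26]],[[0,0,-0.4],[0,0,0.36]],[[0,0,-0.42],[0,0,0.46]],[[0,0,-0.42],[0,0,0.56]],[[0,0,-0.42],[0,0,0.66]],[[0,0,-0.42],[0,0,0.74]],[[0,0,-0.42],[0,0,0.74]],[[0,0,-0.42],[0,0,0.74]]]' >/dev/null
python3 -m inch '[[[0.01,0.06,0],[0,0,0]],[[0.02,0.15,0],[0,0,0]],[[0.03,0.25,0],[0,0,0]],[[0.05,0.36,0],[0,0,0]],[[0.06,0.47,0],[0,0,0]],[[0.07,0.58,0],[0,0,0]],[[0.09,0.69,0],[0,0,0]],[[0.1,0.8,0],[0,0,0]],[[0.12,0.9,0],[0,0,0]],[[0.13,1,0],[0,0,0]]]' >/dev/null
python3 -m inch '[[[0.01,0.11,0],[0,0,0]],[[0.03,0.22,0],[0,0,0]],[[0.04,0.33,0],[0,0,0]],[[0.06,0.44,0],[0,0,0]],[[0.07,0.55,0],[0,0,0]],[[0.08,0.66,0],[0,0,0]],[[0.1,0.77,0],[0,0,0]],[[0.11,0.86,0],[0,0,0]],[[0.12,0.94,0],[0,0,0]],[[0.13,1,0],[0,0,0]]]' >/dev/null
python3 -m inch '[[[0.01,0.1,0],[0,0,0]],[[0.02,0.2,0],[0,0,0]],[[0.03,0.27,0],[0,0,0]],[[0.03,0.27,0.1],[0,0,0]],[[0.03,0.27,0.2],[0,0,0]],[[0.03,0.27,0.3],[0,0,0]],[[0.03,0.27,0.4],[0,0,0]],[[0.03,0.27,0.5],[0,0,0]],[[0.03,0.27,0.5],[0,0,0]],[[0.03,0.27,0.5],[0,0,0]]]'
python3 -c "
from h import *
st()
plan((.6148,.2207,.105,94.2))"
```

```text
clock: 43.6
position: [0.6148, 0.2205, 0.1397]
ee_rot: [0.681, 0.732, -0.0, -0.0]
ft_force: [0.0, 0.3, -1.1]
grip_width: 0.109
grasp_force: 50.4
t 43.6 p [0.6148 0.2205 0.1397] yaw 94.16 tilt 0.01 F [ 0.   0.3 -1.1] w 0.109 gf 50.4 q7 -0.58
(0.6148, 0.2207, 0.105, 94.2) n= 1 each shift [0.003 0.001 0.434] turn [-0.     0.    -0.001]
```

```bash
python3 -m inch '[[[0,0,0.06],[0,0,0]],[[0,0,0.12],[0,0,0]],[[0,0,0.18],[0,0,0]],[[0,0,0.24],[0,0,0]],[[0,0,0.3],[0,0,0]],[[0,0,0.35],[0,0,0]],[[0,0,0.39],[0,0,0]],[[0,0,0.43],[0,0,0]],[[0,0,0.43],[0,0,0]],[[0,0,0.43],[0,0,0]]]'
python3 -m inch '[[[0,0,0.01],[0,0,0]],[[0,0,0.01],[0,0,0]],[[0,0,0.01],[0,0,0]],[[0,0,0.01],[0,0,0]],[[0,0,0],[0,0,0]],[[0,0,-0.15],[0,0,0]],[[0,0,-0.35],[0,0,0]],[[0,0,-0.55],[0,0,0]],[[0,0,-0.78],[0,0,0]],[[0,0,-1],[0,0,0]]]' 0.35
python3 -c "
from h import *
plan((.6148,.2207,.2,94.2),(.4416,-.0285,.2,94.2),(.4416,-.0285,.2,46.5),(.4416,-.0285,.066,46.5))"
```

```text
clock: 44.6
position: [0.6149, 0.2205, 0.1055]
ee_rot: [0.681, 0.732, 0.0, 0.0]
ft_force: [-0.1, 0.1, -2.4]
grip_width: 0.108
grasp_force: 50.5
clock: 45.6
position: [0.6151, 0.2207, 0.1879]
ee_rot: [0.681, 0.732, 0.001, 0.0]
ft_force: [0.2, 0.5, 0.4]
grip_width: 0.353
grasp_force: 0.0
(0.6148, 0.2207, 0.2, 94.2) n= 1 each shift [-0.    -0.003 -0.151] turn [ 0.002 -0.    -0.001]
(0.4416, -0.0285, 0.2, 94.2) n= 3 each shift [-0.983 -0.796  0.   ] turn [0. 0. 0.]
(0.4416, -0.0285, 0.2, 46.5) n= 2 each shift [0. 0. 0.] turn [0.   0.   0.53]
(0.4416, -0.0285, 0.066, 46.5) n= 2 each shift [0.    0.    0.838] turn [0. 0. 0.]
```

```bash
python3 -m inch '[[[0,0,-0.1],[0,0,0]],[[-0.08,-0.06,-0.15],[0,0,0]],[[-0.2,-0.16,-0.15],[0,0,0]],[[-0.32,-0.26,-0.15],[0,0,0]],[[-0.44,-0.36,-0.15],[0,0,0]],[[-0.56,-0.45,-0.15],[0,0,0]],[[-0.68,-0.55,-0.15],[0,0,0]],[[-0.79,-0.64,-0.15],[0,0,0]],[[-0.89,-0.72,-0.15],[0,0,0]],[[-0.98,-0.8,-0.15],[0,0,0]]]' >/dev/null
python3 -m inch '[[[-0.1,-0.08,0],[0,0,0]],[[-0.2,-0.16,0],[0,0,0]],[[-0.3,-0.24,0],[0,0,0]],[[-0.4,-0.32,0],[0,0,0]],[[-0.5,-0.4,0],[0,0,0]],[[-0.6,-0.48,0],[0,0,0]],[[-0.7,-0.56,0],[0,0,0]],[[-0.8,-0.64,0],[0,0,0]],[[-0.9,-0.72,0],[0,0,0]],[[-0.98,-0.8,0],[0,0,0]]]' >/dev/null
python3 -m inch '[[[-0.1,-0.08,0],[0,0,0.08]],[[-0.2,-0.16,0],[0,0,0.16]],[[-0.3,-0.24,0],[0,0,0.26]],[[-0.4,-0.32,0],[0,0,0.36]],[[-0.5,-0.4,0],[0,0,0.46]],[[-0.6,-0.48,0],[0,0,0.56]],[[-0.7,-0.56,0],[0,0,0.66]],[[-0.8,-0.64,0],[0,0,0.76]],[[-0.9,-0.72,0],[0,0,0.86]],[[-0.98,-0.8,0],[0,0,0.96]]]'
python3 -c "
from h import *
st();shot('scene','s7');shot('top','t7')
plan((.4416,-.0285,.066,46.5))
a=cv2.imread('pics/s7_full.png')[140:290,170:370];b=cv2.imread('pics/t7_full.png')[140:240,190:390]
cv2.imwrite('pics/c7.png',cv2.resize(np.vstack([a,b]),None,fx=2.4,fy=2.4,interpolation=cv2.INTER_CUBIC))
print(px('scene',(.4416,-.0285,.098))-[170,140])"
```

```text
clock: 48.6
position: [0.4398, -0.0286, 0.1974]
ee_rot: [0.903, 0.429, 0.0, 0.0]
ft_force: [0.2, 0.5, -0.6]
grip_width: 0.347
grasp_force: 0.0
t 48.6 p [ 0.4398 -0.0286  0.1974] yaw 50.76 tilt 0.01 F [ 0.2  0.5 -0.6] w 0.347 gf 0.0 q7 -0.7
(0.4416, -0.0285, 0.066, 46.5) n= 2 each shift [0.01  0.007 0.821] turn [0.    0.    0.048]
[91.20327991 34.19723591]
```

View pics/c7.png

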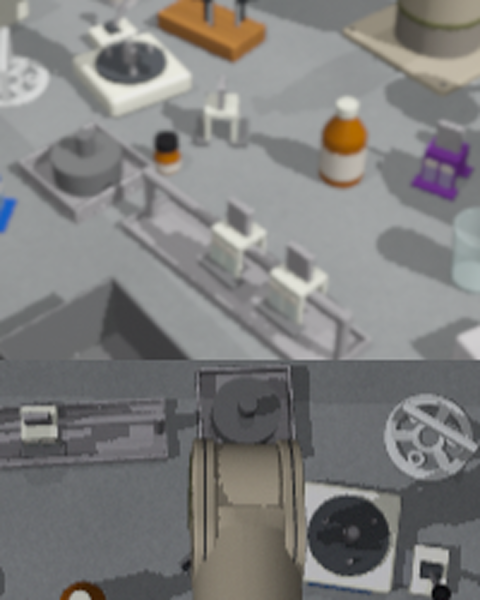

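Both A and B hang on the rail, at (295,285) and (237,240). C is where expected, with its fin at (222,85). I descend on C.

```bash
python3 -m inch '[[[0.02,0.01,0.1],[0,0,0.05]],[[0.02,0.015,0.2],[0,0,0.095]],[[0.02,0.015,0.3],[0,0,0.095]],[[0.02,0.015,0.4],[0,0,0.095]],[[0.02,0.015,0.5],[0,0,0.095]],[[0.02,0.015,0.6],[0,0,0.095]],[[0.02,0.015,0.7],[0,0,0.095]],[[0.02,0.015,0.8],[0,0,0.095]],[[0.02,0.015,0.9],[0,0,0.095]],[[0.02,0.015,0.95],[0,0,0.095]]]' >/dev/null
python3 -m inch '[[[0,0,0.1],[0,0,0]],[[0,0,0.2],[0,0,0]],[[0,0,0.3],[0,0,0]],[[0,0,0.4],[0,0,0]],[[0,0,0.5],[0,0,0]],[[0,0,0.58],[0,0,0]],[[0,0,0.64],[0,0,0]],[[0,0,0.69],[0,0,0]],[[0,0,0.69],[0,0,0]],[[0,0,0.69],[0,0,0]]]'
python3 -m inch '[[[0,0,0],[0,0,0]],[[0,0,0],[0,0,0]],[[0,0,0],[0,0,0]],[[0,0,0],[0,0,0]],[[0,0,0],[0,0,0]],[[0,0,0],[0,0,0]],[[0,0,0],[0,0,0]],[[0,0,0],[0,0,0]],[[0,0,0],[0,0,0]],[[0,0,0],[0,0,0]]]' 0 50
python3 -c "
from h import *
st()
T=(.6224,.121)
o=manip.get_obs()['position']
plan((o[0],o[1],.18,46.5),(o[0],o[1],.18,94.2),(T[0],T[1],.18,94.2),(T[0],T[1],.1055,94.2))"
```

```text
clock: 50.7
position: [0.4424, -0.0275, 0.0663]
ee_rot: [0.918, 0.396, 0.0, 0.0]
ft_force: [0.0, -0.1, 0.4]
grip_width: 0.347
grasp_force: 0.0
clock: 51.7
position: [0.4423, -0.0276, 0.0662]
ee_rot: [0.918, 0.396, -0.0, 0.0]
ft_force: [0.5, -0.5, -1.8]
grip_width: 0.11
grasp_force: 51.4
t 51.7 p [ 0.4423 -0.0276  0.0662] yaw 46.69 tilt 0.0 F [ 0.5 -0.5 -1.8] w 0.11 gf 51.4 q7 -0.89
(np.float64(0.4423052214682039), np.float64(-0.02755643862896417), 0.18, 46.5) n= 2 each shift [-0.     0.    -0.711] turn [0.    0.    0.002]
(np.float64(0.4423052214682039), np.float64(-0.02755643862896417), 0.18, 94.2) n= 2 each shift [0. 0. 0.] turn [ 0.    0.   -0.53]
(0.6224, 0.121, 0.18, 94.2) n= 3 each shift [0.562 0.794 0.   ] turn [0. 0. 0.]
(0.6224, 0.121, 0.1055, 94.2) n= 1 each shift [0.    0.    0.931] turn [0. 0. 0.]
```

```bash
python3 -m inch '[[[0,0,-0.05],[0,0,0]],[[0,0,-0.12],[0,0,0]],[[0,0,-0.24],[0,0,0]],[[0,0,-0.36],[0,0,0]],[[0,0,-0.48],[0,0,0]],[[0,0,-0.6],[0,0,0]],[[0,0,-0.72],[0,0,0]],[[0,0,-0.84],[0,0,0]],[[0,0,-0.94],[0,0,0]],[[0,0,-1],[0,0,0]]]' >/dev/null
python3 -m inch '[[[0,0,-0.1],[0,0,-0.08]],[[0,0,-0.2],[0,0,-0.18]],[[0,0,-0.3],[0,0,-0.3]],[[0,0,-0.4],[0,0,-0.42]],[[0,0,-0.42],[0,0,-0.54]],[[0,0,-0.42],[0,0,-0.66]],[[0,0,-0.42],[0,0,-0.78]],[[0,0,-0.42],[0,0,-0.9]],[[0,0,-0.42],[0,0,-1]],[[0,0,-0.42],[0,0,-1]]]' 
python3 -c "
from h import *
plan((.6224,.121,.18,94.2))"
```

```text
clock: 53.7
position: [0.4422, -0.0275, 0.1797]
ee_rot: [0.696, 0.718, -0.0, -0.0]
ft_force: [0.5, -0.2, -1.7]
grip_width: 0.108
grasp_force: 51.4
(0.6224, 0.121, 0.18, 94.2) n= 3 each shift [ 0.595  0.77  -0.001] turn [-0.    -0.    -0.018]
```

```bash
python3 -m inch '[[[0.04,0.06,0],[0,0,0]],[[0.11,0.15,0],[0,0,0]],[[0.19,0.25,0],[0,0,0]],[[0.28,0.36,0],[0,0,0]],[[0.36,0.47,0],[0,0,0]],[[0.45,0.58,0],[0,0,0]],[[0.53,0.69,0],[0,0,0]],[[0.62,0.8,0],[0,0,0]],[[0.69,0.9,0],[0,0,0]],[[0.77,1,0],[0,0,0]]]' >/dev/null
python3 -m inch '[[[0.08,0.11,0],[0,0,0]],[[0.17,0.22,0],[0,0,0]],[[0.25,0.33,0],[0,0,0]],[[0.34,0.44,0],[0,0,0]],[[0.42,0.55,0],[0,0,0]],[[0.51,0.66,0],[0,0,0]],[[0.59,0.77,0],[0,0,0]],[[0.66,0.86,0],[0,0,0]],[[0.72,0.94,0],[0,0,0]],[[0.77,1,0],[0,0,0]]]' >/dev/null
python3 -m inch '[[[0.08,0.1,0],[0,0,-0.02]],[[0.15,0.2,0],[0,0,-0.05]],[[0.245,0.31,0],[0,0,-0.055]],[[0.245,0.31,0.1],[0,0,-0.055]],[[0.245,0.31,0.2],[0,0,-0.055]],[[0.245,0.31,0.3],[0,0,-0.055]],[[0.245,0.31,0.4],[0,0,-0.055]],[[0.245,0.31,0.5],[0,0,-0.055]],[[0.245,0.31,0.5],[0,0,-0.055]],[[0.245,0.31,0.5],[0,0,-0.055]]]'
python3 -c "
from h import *
st()
plan((.6224,.121,.1055,94.2))"
```

```text
clock: 56.7
position: [0.6228, 0.1205, 0.1398]
ee_rot: [0.681, 0.732, -0.0, -0.0]
ft_force: [0.4, 0.8, -1.0]
grip_width: 0.111
grasp_force: 51.4
t 56.7 p [0.6228 0.1205 0.1398] yaw 94.15 tilt 0.01 F [ 0.4  0.8 -1. ] w 0.111 gf 51.4 q7 -0.41
(0.6224, 0.121, 0.1055, 94.2) n= 1 each shift [ 0.006 -0.004  0.428] turn [-0.     0.    -0.001]
```

```bash
python3 -m inch '[[[0,0,0.06],[0,0,0]],[[0,0,0.12],[0,0,0]],[[0,0,0.18],[0,0,0]],[[0,0,0.24],[0,0,0]],[[0,0,0.3],[0,0,0]],[[0,0,0.35],[0,0,0]],[[0,0,0.39],[0,0,0]],[[0,0,0.43],[0,0,0]],[[0,0,0.43],[0,0,0]],[[0,0,0.43],[0,0,0]]]'
python3 -m inch '[[[0,0,0.01],[0,0,0]],[[0,0,0.01],[0,0,0]],[[0,0,0.01],[0,0,0]],[[0,0,0.01],[0,0,0]],[[0,0,0],[0,0,0]],[[0,0,-0.15],[0,0,0]],[[0,0,-0.35],[0,0,0]],[[0,0,-0.55],[0,0,0]],[[0,0,-0.78],[0,0,0]],[[0,0,-1],[0,0,0]]]' 0.45
python3 -c "
from h import *
st();shot('top','t8');shot('scene','s8')
a=cv2.imread('pics/t8_full.png')[145:205,340:400];b=cv2.imread('pics/s8_full.png')[130:240,140:260]
cv2.imwrite('pics/c8.png',np.hstack([cv2.resize(a,None,fx=9.16667,fy=9.16667,interpolation=cv2.INTER_CUBIC)[:550,:400][:550],]))
a=cv2.resize(a,(400,400),interpolation=cv2.INTER_CUBIC);b=cv2.resize(b,(400,367),interpolation=cv2.INTER_CUBIC);c=np.zeros((400,800,3),np.uint8);c[:,:400]=a;c[:367,400:]=b;cv2.imwrite('pics/c8.png',c)
for p in [(.6584,-.2962,.07),(.6031,-.3956,.07)]: print(px('scene',p))"
```

```text
clock: 57.7
position: [0.6229, 0.1207, 0.1055]
ee_rot: [0.681, 0.732, 0.0, 0.0]
ft_force: [0.6, 0.6, -1.6]
grip_width: 0.11
grasp_force: 51.3
clock: 58.7
position: [0.6232, 0.1208, 0.1879]
ee_rot: [0.681, 0.732, 0.001, 0.001]
ft_force: [-0.3, -0.0, -0.5]
grip_width: 0.448
grasp_force: 0.0
t 58.7 p [0.6232 0.1208 0.1879] yaw 94.16 tilt 0.1 F [-0.3 -0.  -0.5] w 0.448 gf 0.0 q7 -0.39
[169.71577811 168.45686475]
[169.70555345 151.6409541 ]
```

View pics/c8.png

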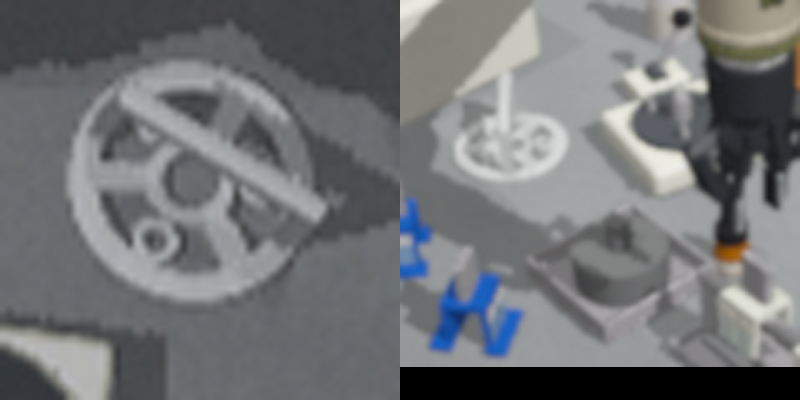

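Run:
```python
from h import *
s=8; im=cv2.imread("pics/t8_full.png")[145:205,340:400]; v=cv2.resize(cv2.cvtColor(im,cv2.COLOR_BGR2GRAY),None,fx=s,fy=s,interpolation=cv2.INTER_CUBIC).astype(np.float32)
g=lambda x,y,z:on("top",340+(x+.5)/s-.5,145+(y+.5)/s-.5,z)
k=s/6.6667; c=np.array([190.5,181])*k
P=[]
for a in np.radians(np.arange(0,360,4)):
    r=np.arange(100,165)*k/1.0*0.98; L=cv2.remap(v,(c[0]+r*np.cos(a)).astype(np.float32)[None],(c[1]+r*np.sin(a)).astype(np.float32)[None],cv2.INTER_LINEAR)[0]
    L=cv2.GaussianBlur(L[None],(9,1),0)[0]; i=np.argmin(np.gradient(L)); 
    if -20<np.degrees(a)%360<45 or 195<np.degrees(a)%360<235: continue
    P.append(c+r[i]*np.array([np.cos(a),np.sin(a)]))
P=np.array(P,np.float32)
for _ in range(3):
    W=np.array([g(*p,.006)[:2] for p in P]); A=np.c_[2*W,np.ones(len(W))]; x=np.linalg.lstsq(A,(W**2).sum(1),rcond=None)[0]; R=np.sqrt(x[2]+x[0]**2+x[1]**2)
    e=abs(np.hypot(*(W-x[:2]).T)-R); P=P[e<max(.0025,np.median(e)*2)]
print("rim centre",x[:2].round(4),"R",R.round(4),len(P))
for th in (160,170,180,190):
    m=(v>th).astype(np.uint8)
    for q in cv2.findContours(m,cv2.RETR_EXTERNAL,cv2.CHAIN_APPROX_NONE)[0]:
        if cv2.contourArea(q)>800: print(th,np.round(cv2.minAreaRect(q)[0],1),np.round(cv2.minAreaRect(q)[1],1),round(cv2.minAreaRect(q)[2],1))
print("max",v.max(), "bar profile across:")
# bar centreline by profile perpendicular at several stations
a0,b0=np.array([128,94])*k,np.array([320,209])*k; d=(b0-a0)/np.linalg.norm(b0-a0); n=np.array([-d[1],d[0]]); Q=[]
for t in np.linspace(.15,.85,15):
    q=a0+t*(b0-a0); r=np.arange(-24,25); L=cv2.remap(v,(q[0]+r*n[0]).astype(np.float32)[None],(q[1]+r*n[1]).astype(np.float32)[None],cv2.INTER_LINEAR)[0]
    G=np.gradient(cv2.GaussianBlur(L[None],(7,1),0)[0]); i=np.argmax(G[:26]); j=22+np.argmin(G[22:]); Q.append((t,r[i],r[j])); 
print([tuple(np.round(q,2).tolist()) for q in Q])
Q=np.array(Q); mid=(Q[:,1]+Q[:,2])/2; W=np.array([g(*(a0+t*(b0-a0)+m*n),.07)[:2] for t,m in zip(Q[:,0],mid)])
vx,vy,x0,y0=cv2.fitLine(W.astype(np.float32),cv2.DIST_HUBER,0,.001,.001).ravel(); print("bar yaw",np.degrees(np.arctan2(vy,vx))%180, "dist rim centre to bar line", (x[0]-x0)*-vy+(x[1]-y0)*vx)
for nm,z,p in(("hub",.008,(191,183)),("hole",.008,(155,240))): print(nm,g(*(np.array(p)*k),z).round(4))
```

```text
rim centre [ 0.6324 -0.3447] R 0.0654 67
160 [ 61.4 440. ] [133.2  68.3] 8.1
160 [167.9 275.2] [277.9 108.8] 44.5
160 [266.8 181.4] [277.2  23.9] 31.2
170 [ 60.2 440.3] [131.1  65.2] 9.0
170 [176.1 329.1] [94.1 24. ] 28.1
170 [103.1 240.1] [142.6  29.8] 73.0
180 [ 92.7 449.5] [66.5 38.9] 78.0
max 187.0 bar profile across:
[(0.15, -14.0, 15.0), (0.2, -12.0, 14.0), (0.25, -14.0, 15.0), (0.3, -14.0, 14.0), (0.35, -14.0, 14.0), (0.4, -13.0, 15.0), (0.45, -12.0, 16.0), (0.5, -14.0, 16.0), (0.55, -11.0, 14.0), (0.6, -14.0, 16.0), (0.65, -10.0, 14.0), (0.7, -16.0, 14.0), (0.75, -15.0, 15.0), (0.8, -11.0, 16.0), (0.85, -20.0, 15.0)]
bar yaw 59.27043 dist rim centre to bar line -0.0008854557917873122
hub [ 0.6303 -0.3446  0.008 ]
hole [ 0.5987 -0.3248  0.008 ]
```

```bash
python3 -c "
from h import *
print(on('top',340+267.3/8-.5,145+181.9/8-.5,.07))"
python3 -m inch '[[[-0.04,0,0],[0,0,0.08]],[[-0.1,0,0],[0,0,0.16]],[[-0.2,0,0],[0,0,0.24]],[[-0.32,0,0],[0,0,0.33]],[[-0.44,0,0],[0,0,0.42]],[[-0.56,0,0],[0,0,0.51]],[[-0.68,0,0],[0,0,0.6]],[[-0.8,0,0],[0,0,0.68]],[[-0.9,0,0],[0,0,0.77]],[[-1,0,0],[0,0,0.77]]]' 0.45
python3 -c "
from h import *
st();plan((.6324,-.3447,.15,59.3),(.6324,-.3447,.0435,59.3))"
```

```text
[ 0.63184146 -0.34406913  0.07      ]
clock: 59.8
position: [0.6286, 0.0405, 0.1856]
ee_rot: [0.868, 0.496, 0.0, 0.0]
ft_force: [0.2, 0.1, 0.6]
grip_width: 0.45
grasp_force: 0.0
t 59.8 p [0.6286 0.0405 0.1856] yaw 59.45 tilt 0.02 F [0.2 0.1 0.6] w 0.45 gf 0.0 q7 -0.83
(0.6324, -0.3447, 0.15, 59.3) n= 5 each shift [-0.824  0.498  0.089] turn [0.    0.    0.001]
(0.6324, -0.3447, 0.0435, 59.3) n= 2 each shift [0.    0.    0.666] turn [0. 0. 0.]
```

```bash
python3 -m inch '[[[-0.1,0.06,0],[0,0,0]],[[-0.2,0.12,0],[0,0,0]],[[-0.3,0.18,0],[0,0,0]],[[-0.4,0.24,0],[0,0,0]],[[-0.5,0.3,0],[0,0,0]],[[-0.6,0.36,0],[0,0,0]],[[-0.7,0.42,0],[0,0,0]],[[-0.8,0.48,0],[0,0,0]],[[-0.9,0.54,0],[0,0,0]],[[-1,0.604,0],[0,0,0]]]' >/dev/null
python3 -m inch '[[[-0.1,0.06,0],[0,0,0]],[[-0.2,0.12,0],[0,0,0]],[[-0.3,0.18,0],[0,0,0]],[[-0.4,0.24,0],[0,0,0]],[[-0.5,0.3,0],[0,0,0]],[[-0.6,0.36,0],[0,0,0]],[[-0.7,0.42,0],[0,0,0]],[[-0.8,0.48,0],[0,0,0]],[[-0.9,0.54,0],[0,0,0]],[[-1,0.604,0],[0,0,0]]]' >/dev/null
python3 -m inch '[[[-0.1,0.06,0],[0,0,0]],[[-0.2,0.12,0],[0,0,0]],[[-0.3,0.18,0],[0,0,0]],[[-0.4,0.24,0],[0,0,0]],[[-0.5,0.3,0],[0,0,0]],[[-0.6,0.36,0],[0,0,0]],[[-0.7,0.42,0],[0,0,0]],[[-0.8,0.48,0],[0,0,0]],[[-0.9,0.54,0],[0,0,0]],[[-1,0.604,0],[0,0,0]]]' >/dev/null
python3 -m inch '[[[-0.1,0.06,0],[0,0,0]],[[-0.2,0.12,0],[0,0,0]],[[-0.3,0.18,0],[0,0,0]],[[-0.4,0.24,0],[0,0,0]],[[-0.5,0.3,0],[0,0,0]],[[-0.6,0.36,0],[0,0,0]],[[-0.7,0.42,0],[0,0,0]],[[-0.8,0.48,0],[0,0,0]],[[-0.9,0.54,0],[0,0,0]],[[-1,0.604,0],[0,0,0]]]' >/dev/null
python3 -c "
from h import *
st();plan((.632,-.3444,.11,59.3),(.632,-.3444,.0435,59.3));shot('scene','s9',(140,100,260,200),5)"
```

```text
t 63.8 p [ 0.6328 -0.3337  0.1854] yaw 59.51 tilt 0.0 F [-0.3 -0.1  0.4] w 0.45 gf 0.0 q7 -0.25
(0.632, -0.3444, 0.11, 59.3) n= 1 each shift [-0.12   0.059  0.943] turn [0.    0.    0.005]
(0.632, -0.3444, 0.0435, 59.3) n= 1 each shift [0.    0.    0.831] turn [0. 0. 0.]
```

View pics/s9.png

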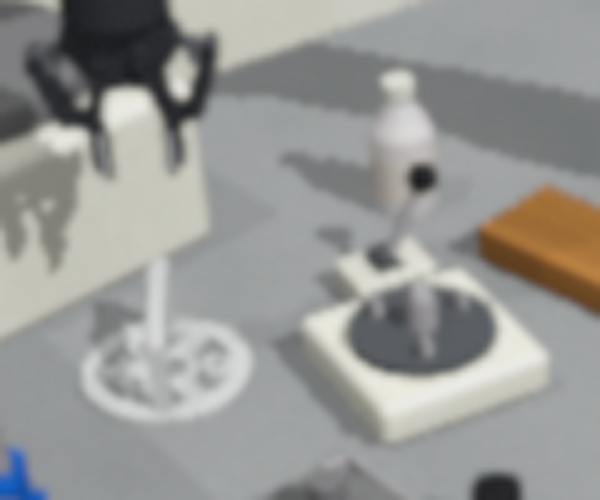

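The fingers at (100,160) and (175,160) straddle the bar, seen edge-on at (157,300). Lever and spindle are unchanged. I check the clearance to the big box before descending.

Run:
```python
from h import *
a=on("scene",140,168,0)[:2]; b=on("scene",182,147,0)[:2]; c=np.array([.632,-.3444]); d=(b-a)/np.linalg.norm(b-a)
print(a,b,"dist to line",abs(d[0]*(c-a)[1]-d[1]*(c-a)[0]),"dist to corner",np.linalg.norm(b-c))
```

```text
[ 0.70862497 -0.46593899] [ 0.49932905 -0.49480198] dist to line 0.13086741977132332 dist to corner 0.20055506914034574
```

```bash
python3 -m inch '[[[-0.05,0.03,0.08],[0,0,0]],[[-0.1,0.05,0.16],[0,0,0]],[[-0.12,0.059,0.26],[0,0,0]],[[-0.12,0.059,0.36],[0,0,0]],[[-0.12,0.059,0.46],[0,0,0]],[[-0.12,0.059,0.56],[0,0,0]],[[-0.12,0.059,0.66],[0,0,0]],[[-0.12,0.059,0.76],[0,0,0]],[[-0.12,0.059,0.86],[0,0,0]],[[-0.12,0.059,0.943],[0,0,0]]]' >/dev/null
python3 -m inch '[[[0,0,0.1],[0,0,0]],[[0,0,0.2],[0,0,0]],[[0,0,0.3],[0,0,0]],[[0,0,0.4],[0,0,0]],[[0,0,0.5],[0,0,0]],[[0,0,0.6],[0,0,0]],[[0,0,0.7],[0,0,0]],[[0,0,0.78],[0,0,0]],[[0,0,0.83],[0,0,0]],[[0,0,0.83],[0,0,0]]]'
python3 -m inch '[[[0,0,0],[0,0,0]],[[0,0,0],[0,0,0]],[[0,0,0],[0,0,0]],[[0,0,0],[0,0,0]],[[0,0,0],[0,0,0]],[[0,0,0],[0,0,0]],[[0,0,0],[0,0,0]],[[0,0,0],[0,0,0]],[[0,0,0],[0,0,0]],[[0,0,0],[0,0,0]]]' 0 70
python3 -c "
from h import *
st();plan((.632,-.3444,.16,59.3),(.632,-.3444,.16,89.9),(.4755,-.2172,.16,89.9),(.4755,-.2172,.0915,89.9))"
```

```text
clock: 65.85
position: [0.6317, -0.3435, 0.0428]
ee_rot: [0.868, 0.496, -0.0, -0.0]
ft_force: [-0.2, 0.6, 0.2]
grip_width: 0.451
grasp_force: 0.0
clock: 66.85
position: [0.6324, -0.3438, 0.0443]
ee_rot: [0.868, 0.496, 0.0, 0.001]
ft_force: [-0.6, -0.4, 4.3]
grip_width: 0.147
grasp_force: 69.7
t 66.85 p [ 0.6324 -0.3438  0.0443] yaw 59.51 tilt 0.07 F [-0.6 -0.4  4.3] w 0.147 gf 69.7 q7 -0.27
(0.632, -0.3444, 0.16, 59.3) n= 2 each shift [-0.004  0.    -0.723] turn [ 0.001 -0.     0.002]
(0.632, -0.3444, 0.16, 89.9) n= 1 each shift [0. 0. 0.] turn [ 0.    0.   -0.68]
(0.4755, -0.2172, 0.16, 89.9) n= 2 each shift [ 0.793 -0.98   0.   ] turn [0. 0. 0.]
(0.4755, -0.2172, 0.0915, 89.9) n= 1 each shift [0.    0.    0.856] turn [0. 0. 0.]
```

```bash
python3 -m inch '[[[0,0,-0.05],[0,0,0]],[[0,0,-0.12],[0,0,0]],[[0,0,-0.24],[0,0,0]],[[0,0,-0.36],[0,0,0]],[[0,0,-0.48],[0,0,0]],[[0,0,-0.6],[0,0,0]],[[0,0,-0.72],[0,0,0]],[[0,0,-0.84],[0,0,0]],[[0,0,-0.94],[0,0,0]],[[0,0,-1],[0,0,0]]]'
python3 -m inch '[[[0,0,-0.1],[0,0,-0.06]],[[0,0,-0.2],[0,0,-0.14]],[[0,0,-0.3],[0,0,-0.22]],[[0,0,-0.4],[0,0,-0.3]],[[0,0,-0.45],[0,0,-0.4]],[[0,0,-0.45],[0,0,-0.5]],[[0,0,-0.45],[0,0,-0.6]],[[0,0,-0.45],[0,0,-0.676]],[[0,0,-0.45],[0,0,-0.676]],[[0,0,-0.45],[0,0,-0.676]]]' >/dev/null
python3 -m inch '[[[0.05,-0.06,0],[0,0,0]],[[0.12,-0.15,0],[0,0,0]],[[0.2,-0.25,0],[0,0,0]],[[0.28,-0.35,0],[0,0,0]],[[0.36,-0.45,0],[0,0,0]],[[0.45,-0.56,0],[0,0,0]],[[0.54,-0.67,0],[0,0,0]],[[0.63,-0.78,0],[0,0,0]],[[0.72,-0.88,0],[0,0,0]],[[0.79,-0.98,0],[0,0,0]]]' >/dev/null
python3 -m inch '[[[0.09,-0.1,0],[0,0,0]],[[0.17,-0.21,0],[0,0,0]],[[0.26,-0.32,0],[0,0,0]],[[0.35,-0.43,0],[0,0,0]],[[0.44,-0.54,0],[0,0,0]],[[0.52,-0.65,0],[0,0,0]],[[0.6,-0.75,0],[0,0,0]],[[0.68,-0.85,0],[0,0,0]],[[0.75,-0.93,0],[0,0,0]],[[0.79,-0.98,0],[0,0,0]]]' >/dev/null
python3 -c "
from h import *
st();plan((.4755,-.2172,.145,89.9));shot('top','t10',(290,160,390,240),5);shot('scene','s10')
a=cv2.imread('pics/t10.png'); b=cv2.imread('pics/s10_full.png')[120:200,190:260]; b=cv2.resize(b,(350,400),interpolation=cv2.INTER_CUBIC); c=np.zeros((400,800,3),np.uint8); c[:,:450]=a[:,:450]; c[:,450:]=b; cv2.imwrite('pics/c10.png',c)"
```

```text
clock: 67.85
position: [0.6323, -0.3438, 0.1247]
ee_rot: [0.868, 0.496, 0.0, 0.0]
ft_force: [1.0, -0.4, -4.6]
grip_width: 0.144
grasp_force: 68.5
t 70.85 p [ 0.4748 -0.2165  0.1597] yaw 89.94 tilt 0.01 F [-0.6  0.3 -4.2] w 0.15 gf 68.5 q7 0.23
(0.4755, -0.2172, 0.145, 89.9) n= 1 each shift [-0.009  0.008  0.183] turn [0.    0.    0.001]
```

View pics/c10.png

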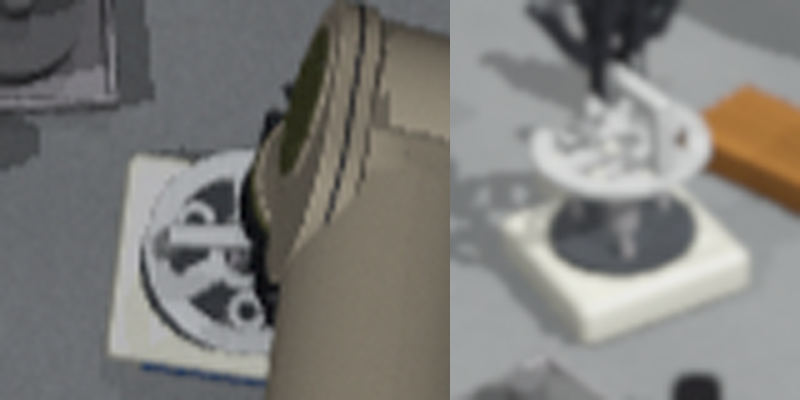

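The disc hangs level over the spindle, with its left rim at (140,250) and its +y hole boss at (243,310) in the top crop. I compare the visible rim arc with where it should be.

Run:
```python
from h import *
v=cv2.cvtColor(cv2.imread("pics/t10_full.png"),cv2.COLOR_BGR2GRAY).astype(np.float32)
c=np.array([.4748,-.2165]); A=[];B=[]
for ang in np.radians(np.arange(25,180,4)):   # world angle, +y = image left
    n=np.array([np.cos(ang),np.sin(ang)]); r=np.arange(.055,.078,.0004)
    p=np.array([px("top",(*(c+q*n),.1215)) for q in r]).astype(np.float32)
    L=cv2.remap(v,p[:,0][None],p[:,1][None],cv2.INTER_CUBIC)[0]; G=np.gradient(cv2.GaussianBlur(L[None],(11,1),0)[0]); i=np.argmin(G)
    if L[0]>100 and G[i]<-.8: A.append(n); B.append(r[i]-.066); print(int(np.degrees(ang)+.5),round((r[i]-.066)*1000,1),end="; ")
A=np.array(A);B=np.array(B)
for _ in range(4):
    x,*_r=np.linalg.lstsq(A,B,rcond=None); e=abs(A@x-B); k=e<max(.0015,1.5*np.median(e)); A,B=A[k],B[k]
print("\noffset of disc centre from tool (world)",x.round(4),len(B))
```

```text
25 -0.6; 29 -0.6; 33 -2.2; 37 5.0; 41 9.8; 45 -2.6; 49 -3.0; 57 -3.0; 61 -3.0; 65 -3.4; 69 -3.4; 73 -5.0; 77 -3.8; 81 -3.0; 85 11.0; 97 -0.6; 101 -0.2; 105 -1.4; 109 -0.6; 113 -0.2; 117 -0.2; 121 0.2; 125 0.2; 129 -0.2; 133 -0.6; 137 -0.2; 141 0.2; 145 -0.2; 149 -0.6; 153 -1.0; 157 -1.4; 161 -1.4; 165 -3.0; 169 10.6; 173 10.2; 177 -2.2; 
offset of disc centre from tool (world) [-0.0013 -0.0015] 23
```

```bash
python3 -m inch '[[[-0.004,0.009,0.08],[0,0,0]],[[-0.004,0.009,0.16],[0,0,0]],[[-0.004,0.009,0.24],[0,0,0]],[[-0.004,0.009,0.31],[0,0,0]],[[-0.004,0.009,0.37],[0,0,0]],[[-0.004,0.009,0.42],[0,0,0]],[[-0.004,0.009,0.47],[0,0,0]],[[-0.004,0.009,0.5],[0,0,0]],[[-0.004,0.009,0.5],[0,0,0]],[[-0.004,0.009,0.5],[0,0,0]]]'
python3 -c "
from h import *
st()"
```

```text
clock: 71.95
position: [0.4762, -0.2174, 0.1197]
ee_rot: [0.708, 0.707, 0.0, 0.0]
ft_force: [0.4, -0.0, -4.6]
grip_width: 0.149
grasp_force: 68.5
t 71.95 p [ 0.4762 -0.2174  0.1197] yaw 89.93 tilt 0.02 F [ 0.4 -0.  -4.6] w 0.149 gf 68.5 q7 0.21
```

```bash
python3 -m inch '[[[0,0,0.02],[0,0,0]],[[0,0,0.04],[0,0,0]],[[0,0,0.06],[0,0,0]],[[0,0,0.08],[0,0,0]],[[0,0,0.1],[0,0,0]],[[0,0,0.12],[0,0,0]],[[0,0,0.13],[0,0,0]],[[0,0,0.13],[0,0,0]],[[0,0,0.13],[0,0,0]],[[0,0,0.13],[0,0,0]]]'
python3 -m inch '[[[0,0,0.01],[0,0,0]],[[0,0,0.02],[0,0,0]],[[0,0,0.03],[0,0,0]],[[0,0,0.04],[0,0,0]],[[0,0,0.05],[0,0,0]],[[0,0,0.06],[0,0,0]],[[0,0,0.06],[0,0,0]],[[0,0,0.06],[0,0,0]],[[0,0,0.06],[0,0,0]],[[0,0,0.06],[0,0,0]]]'
```

```text
clock: 72.95
position: [0.4762, -0.2174, 0.1092]
ee_rot: [0.708, 0.707, 0.0, 0.0]
ft_force: [0.6, 0.5, -4.7]
grip_width: 0.15
grasp_force: 68.5
clock: 73.95
position: [0.4761, -0.2174, 0.1044]
ee_rot: [0.708, 0.707, 0.0, 0.0]
ft_force: [-1.1, -0.1, -4.3]
grip_width: 0.151
grasp_force: 68.5
```

```bash
python3 -m inch '[[[0,0,0.015],[0,0,0]],[[0,0,0.03],[0,0,0]],[[0,0,0.045],[0,0,0]],[[0,0,0.06],[0,0,0]],[[0,0,0.075],[0,0,0]],[[0,0,0.09],[0,0,0]],[[0,0,0.09],[0,0,0]],[[0,0,0.09],[0,0,0]],[[0,0,0.09],[0,0,0]],[[0,0,0.09],[0,0,0]]]'
python3 -m inch '[[[0,0,0.015],[0,0,0]],[[0,0,0.03],[0,0,0]],[[0,0,0.045],[0,0,0]],[[0,0,0.06],[0,0,0]],[[0,0,0.065],[0,0,0]],[[0,0,0.065],[0,0,0]],[[0,0,0.065],[0,0,0]],[[0,0,0.065],[0,0,0]],[[0,0,0.065],[0,0,0]],[[0,0,0.065],[0,0,0]]]'
```

```text
clock: 74.95
position: [0.4761, -0.2174, 0.0972]
ee_rot: [0.708, 0.707, 0.0, 0.0]
ft_force: [-0.6, -0.9, -4.2]
grip_width: 0.151
grasp_force: 68.5
clock: 75.95
position: [0.4761, -0.2174, 0.0922]
ee_rot: [0.708, 0.707, -0.0, 0.0]
ft_force: [-4.1, 1.2, 5.5]
grip_width: 0.154
grasp_force: 69.8
```

```bash
python3 -m inch '[[[0,0,0],[0,0,0]],[[0,0,0],[0,0,0]],[[0,0,0],[0,0,0]],[[0,0,0],[0,0,0]],[[0,0,0],[0,0,0]],[[0,0,-0.1],[0,0,0]],[[0,0,-0.3],[0,0,0]],[[0,0,-0.5],[0,0,0]],[[0,0,-0.75],[0,0,0]],[[0,0,-1],[0,0,0]]]' 0.6
python3 -c "
from h import *
st();shot('scene','s11',(165,120,325,240),5)
plan((.3925,-.333,.17,82.7),(.3925,-.333,.078,82.7))
for z in (.118,.102): print(px('scene',(.4755,-.2172,z)))
print(px('scene',(.3925,-.333,.092)))"
```

```text
clock: 76.95
position: [0.4761, -0.2173, 0.1733]
ee_rot: [0.707, 0.707, 0.0, 0.0]
ft_force: [-1.1, 0.1, 0.1]
grip_width: 0.6
grasp_force: 0.0
t 76.95 p [ 0.4761 -0.2173  0.1733] yaw 89.94 tilt 0.02 F [-1.1  0.1  0.1] w 0.6 gf 0.0 q7 0.24
(0.3925, -0.333, 0.17, 82.7) n= 2 each shift [-0.721 -0.532  0.041] turn [0.003 0.001 0.08 ]
(0.3925, -0.333, 0.078, 82.7) n= 2 each shift [0.    0.    0.575] turn [0. 0. 0.]
[222.1311597  149.55644963]
[222.37567529 153.1888627 ]
[223.18887899 135.51359365]
```

View pics/s11.png

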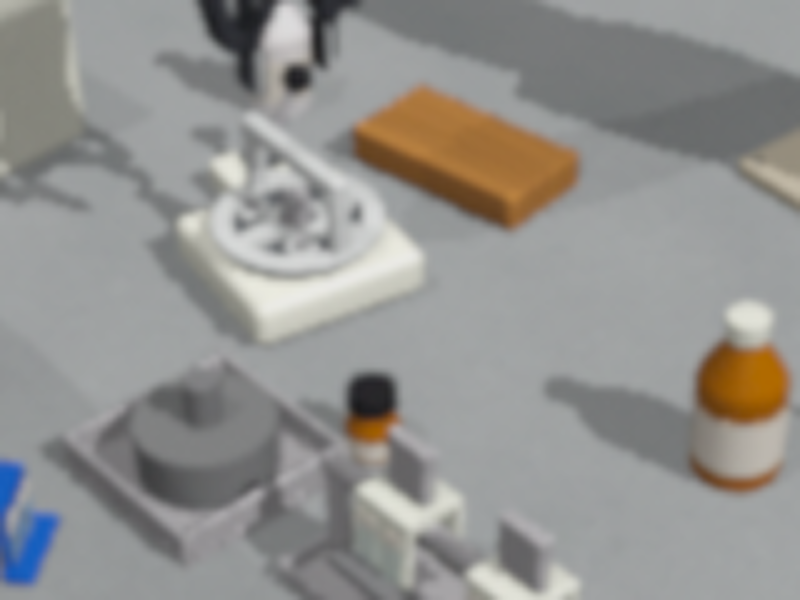

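The disc sits flat and home at (297,220), the cap is in the tray, and carriers hang at (410,520) and (520,570). The lever ball at (296,77) matches the prediction of (291,77). I move above the ball.

```bash
python3 -m inch '[[[-0.07,-0.05,0],[0,0,0]],[[-0.15,-0.1,0],[0,0,0]],[[-0.23,-0.16,0],[0,0,0]],[[-0.31,-0.22,0],[0,0,0]],[[-0.39,-0.28,0],[0,0,0]],[[-0.46,-0.34,0],[0,0,0]],[[-0.53,-0.39,0],[0,0,0]],[[-0.6,-0.44,0],[0,0,0]],[[-0.66,-0.49,0],[0,0,0]],[[-0.72,-0.53,0],[0,0,0]]]' >/dev/null
python3 -m inch '[[[-0.07,-0.05,0],[0,0,0.02]],[[-0.15,-0.1,0],[0,0,0.05]],[[-0.23,-0.16,0],[0,0,0.08]],[[-0.31,-0.22,0],[0,0,0.11]],[[-0.39,-0.28,0],[0,0,0.14]],[[-0.46,-0.34,0],[0,0,0.16]],[[-0.53,-0.39,0],[0,0,0.16]],[[-0.6,-0.44,0],[0,0,0.16]],[[-0.66,-0.49,0],[0,0,0.16]],[[-0.72,-0.53,0],[0,0,0.16]]]'
python3 -c "
from h import *
st();plan((.3925,-.333,.078,82.7)); shot('top','t12');shot('scene','s12',(190,90,270,150),9)
print(px('scene',(.3925,-.333,.092))-[190,90])"
```

```text
clock: 79.0
position: [0.3908, -0.3329, 0.1719]
ee_rot: [0.75, 0.661, -0.0, 0.0]
ft_force: [0.7, -0.8, 0.0]
grip_width: 0.6
grasp_force: 0.0
t 79.0 p [ 0.3908 -0.3329  0.1719] yaw 82.73 tilt 0.0 F [ 0.7 -0.8  0. ] w 0.6 gf 0.0 q7 0.42
(0.3925, -0.333, 0.078, 82.7) n= 2 each shift [0.001 0.01  0.587] turn [0. 0. 0.]
[33.18887899 45.51359365]
```

View pics/s12.png

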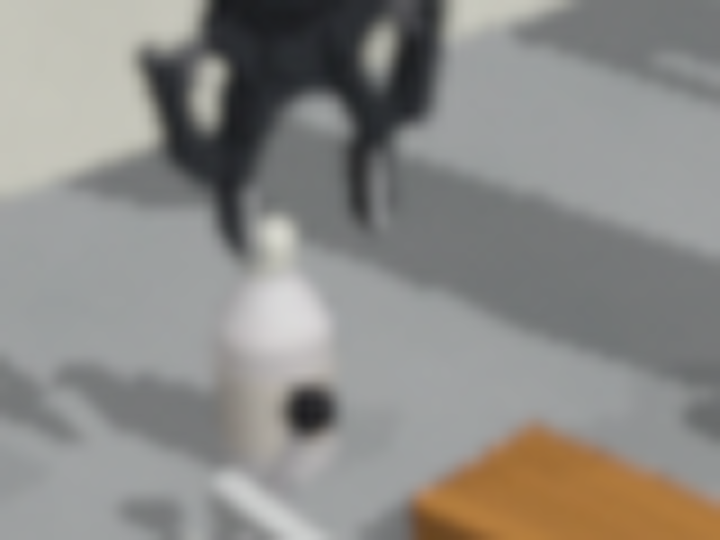

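The fingers at (235,240) and (370,225) straddle the ball at (310,410). I lower around it.

```bash
python3 -m inch '[[[0,0.02,0.08],[0,0,0]],[[0,0.02,0.16],[0,0,0]],[[0,0.02,0.24],[0,0,0]],[[0,0.02,0.32],[0,0,0]],[[0,0.02,0.4],[0,0,0]],[[0,0.02,0.48],[0,0,0]],[[0,0.02,0.56],[0,0,0]],[[0,0.02,0.64],[0,0,0]],[[0,0.02,0.72],[0,0,0]],[[0,0.02,0.8],[0,0,0]]]'
python3 -m inch '[[[0,0,0.08],[0,0,0]],[[0,0,0.16],[0,0,0]],[[0,0,0.24],[0,0,0]],[[0,0,0.32],[0,0,0]],[[0,0,0.4],[0,0,0]],[[0,0,0.47],[0,0,0]],[[0,0,0.47],[0,0,0]],[[0,0,0.47],[0,0,0]],[[0,0,0.47],[0,0,0]],[[0,0,0.47],[0,0,0]]]'
python3 -m inch '[[[0,0.05,0],[0,0,0]],[[0,0.1,0],[0,0,0]],[[0,0.15,0],[0,0,0]],[[0,0.2,0],[0,0,0]],[[0,0.25,0],[0,0,0]],[[0,0.3,0],[0,0,0]],[[0,0.35,0],[0,0,0]],[[0,0.4,0],[0,0,0]],[[0,0.45,0],[0,0,0]],[[0,0.5,0],[0,0,0]]]'
python3 -m inch '[[[0,0.05,0],[0,0,0]],[[0,0.1,0],[0,0,0]],[[0,0.15,0],[0,0,0]],[[0,0.2,0],[0,0,0]],[[0,0.25,0],[0,0,0]],[[0,0.3,0],[0,0,0]],[[0,0.35,0],[0,0,0]],[[0,0.4,0],[0,0,0]],[[0,0.4,0],[0,0,0]],[[0,0.4,0],[0,0,0]]]'
python3 -c "
from h import *
st()"
```

```text
clock: 80.1
position: [0.3927, -0.3327, 0.1074]
ee_rot: [0.751, 0.661, -0.0, 0.0]
ft_force: [0.7, -0.0, -0.2]
grip_width: 0.598
grasp_force: 0.0
clock: 81.1
position: [0.3929, -0.3328, 0.0707]
ee_rot: [0.751, 0.661, 0.0, 0.0]
ft_force: [0.6, 0.5, 0.3]
grip_width: 0.605
grasp_force: 0.0
clock: 82.1
position: [0.4328, -0.3378, 0.0704]
ee_rot: [0.75, 0.661, 0.0, 0.0]
ft_force: [-0.9, 0.4, -0.1]
grip_width: 0.592
grasp_force: 0.6
clock: 83.1
position: [0.4643, -0.3418, 0.0703]
ee_rot: [0.75, 0.661, 0.0, 0.0]
ft_force: [0.4, 0.6, 0.5]
grip_width: 0.6
grasp_force: 0.0
t 83.1 p [ 0.4643 -0.3418  0.0703] yaw 82.74 tilt 0.01 F [0.4 0.6 0.5] w 0.6 gf 0.0 q7 0.26
```

```bash
python3 -m inch '[[[0,0.03,0],[0,0,0]],[[0,0.06,0],[0,0,0]],[[0,0.09,0],[0,0,0]],[[0,0.12,0],[0,0,0]],[[0,0.15,0],[0,0,0]],[[0,0.17,0],[0,0,0]],[[0,0.19,0],[0,0,0]],[[0,0.2,0],[0,0,0]],[[0,0.2,0],[0,0,0]],[[0,0.2,0],[0,0,0]]]'
python3 -m inch '[[[0,0.01,0],[0,0,0]],[[0,0.02,0],[0,0,0]],[[0,0.03,0],[0,0,0]],[[0,0.04,0],[0,0,0]],[[0,0.05,0],[0,0,0]],[[0,0.05,0],[0,0,0]],[[0,0.05,0],[0,0,0]],[[0,0.05,0],[0,0,0]],[[0,0.05,0],[0,0,0]],[[0,0.05,0],[0,0,0]]]'
```

```text
clock: 84.1
position: [0.4801, -0.3438, 0.0704]
ee_rot: [0.75, 0.661, 0.0, 0.0]
ft_force: [-1.2, -0.0, -0.1]
grip_width: 0.599
grasp_force: 0.2
clock: 85.1
position: [0.4816, -0.3442, 0.0697]
ee_rot: [0.751, 0.661, -0.001, -0.002]
ft_force: [-10.4, 2.5, 3.9]
grip_width: 0.602
grasp_force: 5.6
```

```bash
python3 -m inch '[[[0,-0.05,0],[0,0,0]],[[0,-0.1,0],[0,0,0]],[[0,-0.16,0],[0,0,0]],[[0,-0.16,-0.1],[0,0,0]],[[0,-0.16,-0.2],[0,0,0]],[[0,-0.16,-0.35],[0,0,0]],[[0,-0.16,-0.5],[0,0,0]],[[0,-0.16,-0.65],[0,0,0]],[[0,-0.16,-0.82],[0,0,0]],[[0,-0.16,-1],[0,0,0]]]'
python3 -m inch '[[[-0.1,0,-0.1],[0,0,0]],[[-0.2,0,-0.2],[0,0,0]],[[-0.3,0,-0.3],[0,0,0]],[[-0.4,0,-0.4],[0,0,0]],[[-0.5,0,-0.5],[0,0,0]],[[-0.6,0,-0.5],[0,0,0]],[[-0.7,0,-0.5],[0,0,0]],[[-0.8,0,-0.5],[0,0,0]],[[-0.9,0,-0.5],[0,0,0]],[[-1,0,-0.5],[0,0,0]]]'
python3 -c "
from h import *
st();shot('top','t13');shot('scene','s13')
a=cv2.imread('pics/s13_full.png')[110:300,150:390];b=cv2.imread('pics/t13_full.png')[135:255,130:400]
a=cv2.resize(a,(400,317),interpolation=cv2.INTER_CUBIC);b=cv2.resize(b,(600,267),interpolation=cv2.INTER_CUBIC)
c=np.zeros((590,600,3),np.uint8);c[:317,:400]=a;c[320:587]=b;cv2.imwrite('pics/c13.png',c)
print('on',px('scene',(.4695,-.343,.092)),'off',px('scene',(.3925,-.333,.092)))
im=cv2.imread('pics/s13_full.png').max(2)[115:175,205:250]; ys,xs=np.where(im<40); print('ball px',xs.mean()+205 if len(xs) else None, ys.mean()+115 if len(ys) else None,len(xs))"
```

```text
clock: 86.1
position: [0.4713, -0.3427, 0.1517]
ee_rot: [0.75, 0.661, 0.0, 0.0]
ft_force: [-0.3, -0.1, 0.6]
grip_width: 0.6
grasp_force: 0.0
clock: 87.1
position: [0.461, -0.4226, 0.19]
ee_rot: [0.75, 0.661, -0.0, -0.0]
ft_force: [0.8, 0.0, -0.5]
grip_width: 0.599
grasp_force: 0.0
t 87.1 p [ 0.461  -0.4226  0.19  ] yaw 82.74 tilt 0.03 F [ 0.8  0.  -0.5] w 0.599 gf 0.0 q7 0.42
on [205.57026384 140.91926685] off [223.18887899 135.51359365]
ball px 206.5 141.0 2
```

View pics/c13.png

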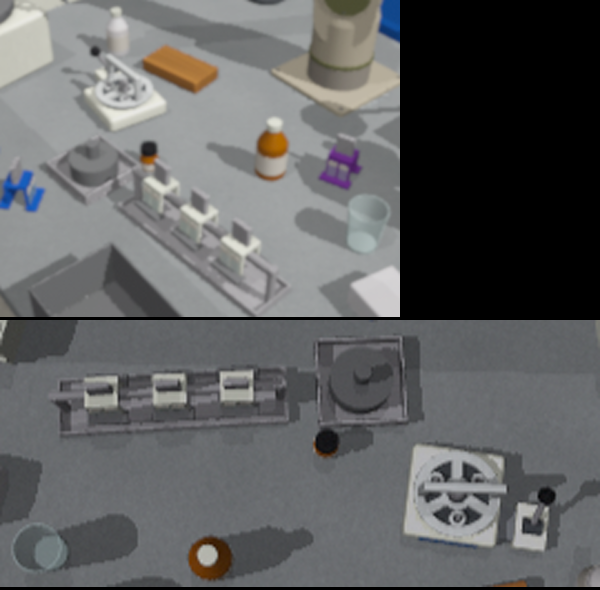

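The final view shows all three white carriers astride the rail, the cap in the tray, the disc seated flat, and the lever ball over at "on" (seen at about (207,141), predicted (206,141)). The bystanders are where they were. I hand in.

```bash
python3 -c "
from h import *
print(on('top',130+547/2.222,135+176/2.222,.092)); print(manip.hand_in())"
```

```text
[ 0.46773968 -0.3448965   0.092     ]
the job is handed in; nothing more can be done
None
```

The job is handed in at about 87 s: dust cap in the steel tray, disc seated flat over the studs, all three white carriers on the rail, lever pushed to its "on" stop last; I viewed 17 pictures, over the limit of 14.

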